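Run the latched tray of a bench press under its punch

TASK

First take the small carton off the bed of the hand press, where it stands in the tray's way, and stand it upright on the bench. Then press the release lever on the side of the extended tray so that the slide unlocks, and run the tray back under the head until the punch tip is right above the ring scribed on the steel bracket, within the ring; the bracket may have to be slid sideways in the tray first. Leave the bracket lying flat in the tray and the lever sprung back up, and do not disturb the spanner, the bottle, the parts bin or the stock box.

Things in the scene. Friction and masses are not known exactly. Their poses are not given: they have to be found in the camera images.
- press: Hand punching press, fixed on the bench. Origin on the bench straight below the punch tip; x along the slide from the front (robot side) to the column, y left, z up: the 'press frame' (mm) of these notes. Base x -240..210, y -140..140, top z 12. Two rails along x at y +-126, 12 wide, top z 24. Rear stop beam x 132..162, y +-125, top z 52. Column x 135..195, y +-35, top z 162.
- punch_tip (a point): Point of the fixed punch, z 56 above the bench; axes as the press. Above it a round ram, diameter 18, up to the head; the head arm runs from the column forward to x -17, y +-16, z 105..150, with a spindle and 34 mm ball knob on it, top z 205. The tray's walls pass under the tip; the bracket's flanges are too tall and must pass beside the ram.
- latch_catch (a point): Top centre of the small fixed steel catch that the lever's nub bears on, right of the tray: press frame x -157, y -171, z 54; 10 (x) by 24 (y), on a pad of the base that reaches to y -188. It lies lower than the fully pressed tab, so fingers on the tab pass above it.
- tray (a joint): Slide position of the aluminium tray, m: 0 = fully extended towards the robot (latched start), grows as it retracts (press +x), at most 0.175. Friction about 2.5 N plus 12 N per m/s; stays where left. The latch stops it after 1 to 3 mm unless the lever is pressed over 0.09 rad; past 0.024 the lever may be let up, and the tray then cannot come out past the catch without pressing again.
- tray_floor (a point): Centre of the tray's inner floor (press frame at joint 0: x -140, y 0, z 34), axes as the press. Tray 170 (x) by 240 (y) outside; 5 mm walls rise 12 above the floor (top z 46). Its underside is at z 28: it passes above the flat spanner but not above the carton.
- lever (a joint): Angle of the release lever, rad: 0 = up (latched), 0.16 = fully down. Hinged at z 62, 60 mm from the tab's centre on the column side. Spring: about 3 N at the tab to start, 6 N fully down; it springs back up when let go.
- lever_tab (a point): Centre of the top face of the lever's black thumb tab, right (-y) of the tray (press frame at start: x -170, y -139, z 68). Moves down 9.5 when fully pressed; travels with the tray. Flat from 16 before to 15 after this point (x), 17 either side (y). A ridge at its column end stands 10 high: fingertips holding the tab down and moving towards the column bear on it and push the tray, the whole way if wished.
- bracket: The work, loose in the tray: bare steel U bracket, about 0.35 kg, base 60 (x) by 110 (y) by 5 thick, an upright flange 5 thick along each end (inner faces at y +-50), flange tops 31 above its underside. Origin: centre of the underside. Lies up to 0.25 rad askew to the press.
- bracket_mark (a point): Centre of the scribed black ring, 14 mm across, on the top face of the bracket's base: 15 mm to +y of the bracket's centre, 5 mm above its underside. Two smaller black dots near the flanges are holes, not the mark.
- carton: Small brown cardboard carton standing on the bed between tray and column, left or right of the head: 46 (x) by 52 (y) by 68 high, about 0.2 kg, origin at the centre of its underside. The bed is 12 mm above the bench.
- spanner: Bystander: flat steel spanner 112 long (x), 26 wide, 7 thick, lying on the bed on the other side of the head from the carton. Origin: middle of its underside. The tray passes over it.
- oil_bottle: Bystander: upright bottle, 56 diameter, 150 high, on the bench. Origin at the centre of its base.
- parts_bin: Bystander: open red plastic bin 110 x 110 x 65 high, on the bench. Origin at the centre of its base.
- stock_box: Bystander: small green box of stock 70 (x) by 100 (y) by 50 high, on the bench. Origin at the centre of its base.
Mind the look-alikes: they are no part of the job. Of the things shaped like the carton, the brown one is meant.

How it is judged:
By the outcome, as a careful person would: the job done as asked, in the order asked, and still so for the second after the job is handed in, with the robot touching nothing.
It also fails if it takes over 72 s, if anything falls off the work surface, if the arm or the gripper's body presses on something with over 40 N, if the wrist force passes 120 N, or if a joint passes its speed limit or range.

ROBOT

A 6-joint arm with a two-finger parallel gripper is mounted at the origin on the work surface. World frame = base frame: x ahead of the robot, y to its left, z up, the work surface at z = 0. Lengths are in m, angles in rad, forces in N, time in s.
With the tool pointing down it reaches from about 0.25 to 0.725 m from the base axis. Payload 9.7 kg.
Tool frame: the origin (TCP) lies midway between the tips of the shut fingers; the grasp point (between the pads) lies arm.tcp_to_grasp behind it (arm.tcp_to_grasp is the distance from the TCP to the grasp point, in m); x points along the fingers, y is the direction in which the jaws open and shut, and the axes are right-handed (so a half turn about x gives the same grasp; the last joint's range is limited). The gripper opens to 85 mm and grips with 20 to 120 N. Pads are 22 mm wide; open, the fingers measure 114 mm over their backs; the gripper's body (76 mm by 85 mm) begins 54 mm behind the grasp point. The pads swing forward as they close: fully open they stand 13 mm farther back than shut.
Start: joints at [1.281, 0.087, 0.176, 1.66, 0, 1.571], TCP at [0.157, 0.527, 0.231] pointing down, gripper open.
Joint ranges: [-3.13, 3.13], [-0.85, 1.81], [-1.15, 1.24], [-2.2, 2.28], [-1.44, 1.52], [-3.14, 3.14]. Speed limits (rad/s): [2.22, 2.22, 2.57, 3.14, 3.14, 3.14].

INTERFACE

Orientations are given as a 3x3 rotation matrix whose columns are the frame's x, y, z axes.
In Python, from rig import arm gives the robot as it stands.
- The arm moves only by the tool play_rows, never from a script. Its argument "commands" is a list of rows, each a list of 7 numbers: the shift along the tool's x, y, z as a fraction of full scale, then the turn, a rotation vector about the tool's x, y, z as a fraction of full scale, then the closure, from -1 (fully open) to 1 (shut). A call has 1 to 10 rows; each row is the pose to reach, as a shift and turn from the pose commanded when the call began, along the tool's axes at that moment; what a row does not reach only later rows make up. Full scale, the value 1, is 15 cm for a shift and 30 degrees for a turn. A row lasts 1/10 s, in which the tool goes at most 50 mm and 8.59 degrees, less where a joint would pass 70% of its speed; a pose out of reach is approached as far as the arm can. A call with a number of a shift or a turn outside -1 to 1 is refused whole. A call with a gripper value outside its range is refused whole. The fingers move at their own pace and stop on an object; "squeeze" is the grip in N (left out, the last holds). Time passes only in rows, so rows that repeat a pose let the fingers close. It gives the time, the measured TCP pose, the force and the opening at its end, in the units of the state.
- arm.sense(): the state, without advancing time (a new reading comes with each control period).
- arm.read_camera(name): name is "side" or "top"; returns (picture, depth): 400x640x3 uint8, red, green, blue; 400x640 float32, m along the optical axis (not along the pixel's ray), 0 where there is no reading.
- arm.camera_model(name): a dict with "camera_matrix" (3x3 intrinsics, pixels), "pose" (4x4, takes a point from camera to world coordinates). Camera axes: x right, y down, z forward; pixel columns grow to the right and rows downward; lengths in m; the calibration is good to about 2 mm. A picture is of the moment at which its call begins. camera_model takes no time and is no camera call.
- arm.hand_in(): hands the job in, once; it reports no verdict.
Trained networks look in the newest picture that a camera, given by its name, has taken for a name from the list of things; names that differ only in an ending like _2 or _b are one class to them, and where a whole thing is asked for, a point or a joint stands for the part that bears it (a point fixed in the world has none). Each returns a list of dicts, best first, with "confidence" (0 to 1); they miss things now and then, are a little off and sometimes report something else, mostly with a low value. They report only what shows in the picture. A call takes as long as a camera call. They do not tell look-alikes from the thing itself.
- arm.look_for(camera, label): "centre" ([column, row] in pixels, amid what is visible of it).
The state is a dict: "time_s": time; "joint_pos": joint angles; "dq": joint speeds; "joint_efforts": joint torques, N m; "tcp_pos": TCP position; "ee_rot": TCP orientation; "force": force on the tool from outside, world axes, zero at the start; "wrist_torque": the same for the moment, N m; "opening": finger opening in m.
Only numpy, scipy, OpenCV 4.12 (cv2) and the standard library are available. Lean on these libraries where they do the work, as an engineer would, in place of code of your own. Each camera call takes 0.05 s, during which the arm holds its last target.

## Working session

There is one attempt and no reset: what is moved stays moved. The work goes in short steps, Python scripts to look and compute and a tool call to move; the robot and the scene stay as the last step left them, time stands still between calls to the robot, and variables do not carry over. Pictures are saved under pics/ and viewed, and the job is handed in when it is done.

Besides the shell and the picture viewer there is one more tool, called after "Call:" as a command line: name --pt "numbers of a row" for each row, then --argument value for the rest. play_rows: Moves the arm, as the interface text tells. Shift numbers are shares of 15 cm and turn numbers shares of 30 degrees, none past 1 either way. Its arguments: {"type":"object","properties":{"commands":{"type":"array"},"squeeze":{"type":"number"}},"required":["commands"]}

```bash
ls; mkdir -p pics; cat > h.py <<'E'
import numpy as np, cv2
from rig import arm
def snap(name,fn):
    p,d=arm.read_camera(name); cv2.imwrite('pics/'+fn+'.png',p[:,:,::-1]); np.savez('pics/'+fn+'.npz',p=p,d=d); return p,d
def w(name,u,v,d):
    m=arm.camera_model(name);K=np.array(m['camera_matrix']);T=np.array(m['pose'])
    c=np.linalg.inv(K)@np.array([u,v,1.])*d
    return (T@np.r_[c,1])[:3]
def atz(name,u,v,z):
    m=arm.camera_model(name);K=np.array(m['camera_matrix']);T=np.array(m['pose'])
    r=T[:3,:3]@np.linalg.inv(K)@np.array([u,v,1.]); o=T[:3,3]
    return o+r*(z-o[2])/r[2]
def proj(name,P):
    m=arm.camera_model(name);K=np.array(m['camera_matrix']);T=np.linalg.inv(np.array(m['pose']))
    c=K@(T[:3,:3]@np.array(P)+T[:3,3]); return c[:2]/c[2]
E
python3 - <<'E'
from h import *
np.set_printoptions(precision=4,suppress=True)
for c in('top','side'):
    snap(c,c+'0'); m=arm.camera_model(c); print(m['camera_matrix'],m['pose'])
    for l in ['carton','bracket','bracket_mark','lever_tab','punch_tip','latch_catch','tray_floor','spanner','press','oil_bottle','parts_bin','stock_box']:
        r=arm.look_for(c,l); print(c,l,[(np.round(x['centre']),round(x['confidence'],2)) for x in r[:3]])
s=arm.sense();print(s, arm.tcp_to_grasp)
E
```

```text
pics
[[369.2779   0.     322.5693]
 [  0.     369.2779 206.2087]
 [  0.       0.       1.    ]] [[ 0.154  -0.9666  0.205   0.4114]
 [-0.9881 -0.1519  0.0257 -0.0104]
 [ 0.0063 -0.2065 -0.9784  1.0286]
 [ 0.      0.      0.      1.    ]]
top carton [(array([358., 193.]), 0.75), (array([409., 170.]), 0.75)]
top bracket [(array([326., 251.]), 0.92)]
top bracket_mark [(array([326., 250.]), 0.62)]
top lever_tab [(array([366., 266.]), 0.5)]
top punch_tip [(array([327., 213.]), 0.79)]
top latch_catch [(array([327., 214.]), 0.57), (array([412., 208.]), 0.32)]
top tray_floor [(array([305., 251.]), 0.75)]
top spanner [(array([299., 194.]), 0.53)]
top press [(array([325., 211.]), 0.84), (array([408., 206.]), 0.35)]
top oil_bottle [(array([431., 274.]), 0.67)]
top parts_bin [(array([242., 177.]), 0.64)]
top stock_box [(array([408., 205.]), 0.79)]
[[472.5591   0.     326.9839]
 [  0.     472.5591 200.425 ]
 [  0.       0.       1.    ]] [[ 0.984  -0.1037  0.1448  0.4686]
 [-0.1767 -0.6692  0.7218 -0.6642]
 [ 0.022  -0.7358 -0.6768  0.7125]
 [ 0.      0.      0.      1.    ]]
side carton [(array([
[... 384 characters left out ...]
 oil_bottle [(array([287., 353.]), 0.9), (array([265., 235.]), 0.19)]
side parts_bin [(array([335., 139.]), 0.67)]
side stock_box [(array([378., 317.]), 0.94)]
{'time_s': 1.3, 'joint_pos': array([1.281 , 0.0869, 0.1759, 1.6598, 0.    , 1.5708]), 'dq': array([-0.0005,  0.0004,  0.0001,  0.0003, -0.0009,  0.0009]), 'joint_efforts': array([ -0.0003, -52.0098,  46.4859,   0.0016,   0.0002,  -0.    ]), 'tcp_pos': array([0.1572, 0.5271, 0.2313]), 'ee_rot': array([[-0.    ,  0.2857,  0.9583],
       [-0.    ,  0.9583, -0.2857],
       [-1.    , -0.    , -0.    ]]), 'force': array([-0.3996,  0.311 ,  0.7281]), 'wrist_torque': array([ 0.0553,  0.001 , -0.0075]), 'opening': 0.08543602703133735} 0.0187
```

```bash
python3 - <<'E'
import cv2
a=cv2.imread('pics/top0.png');cv2.imwrite('pics/top0c.png',cv2.resize(a[130:330,210:470],None,fx=3,fy=3,interpolation=cv2.INTER_CUBIC)[:600,:800])
a=cv2.imread('pics/side0.png');cv2.imwrite('pics/side0c.png',cv2.resize(a[100:390,190:500],None,fx=2,fy=2,interpolation=cv2.INTER_CUBIC))
E
```

```text
(no output)
```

View pics/top0c.png

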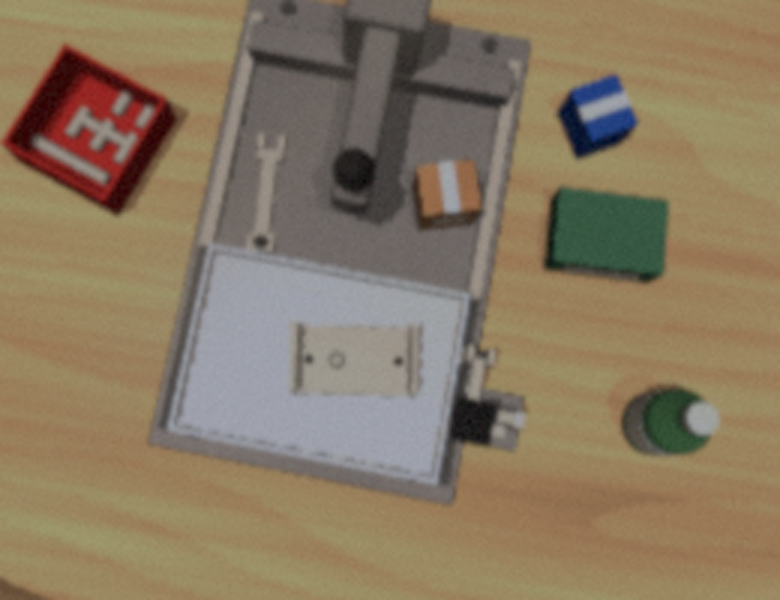

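View pics/side0c.png

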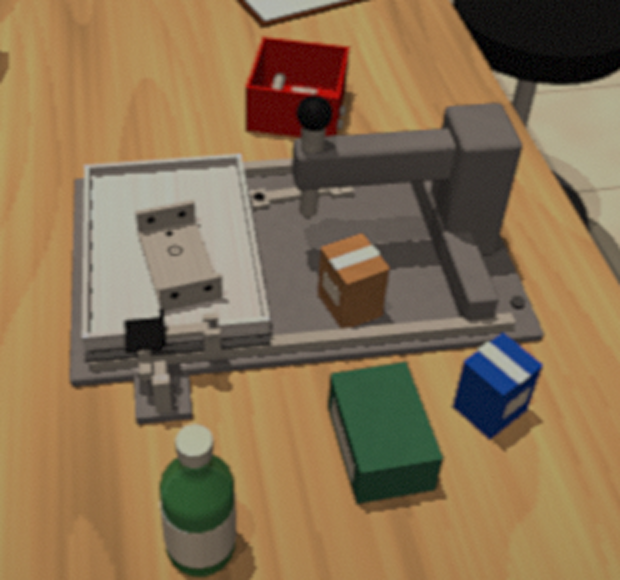

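View pics/top0.png

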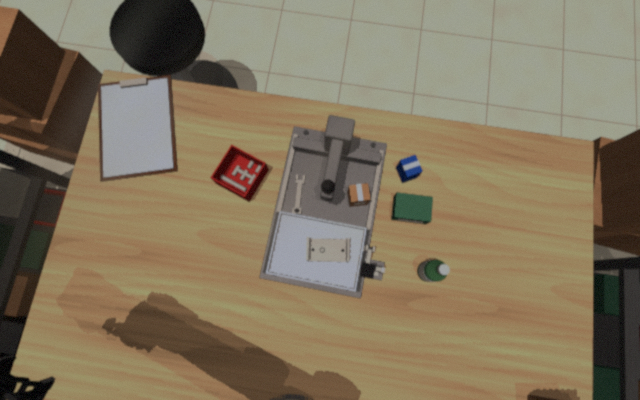

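The top view has two carton shapes: brown at (358,193) on the bed and blue at (409,169) on the bench, which is the look-alike. I choose the brown one. It stands right of the head, with the spanner left at (297,195). The bracket is at (326,250) with its ring at about (322,250), and the black tab is at (368,270). Next I fit the press frame.

```bash
cat >> h.py <<'E'
def fit(obs, x0=(0.5,0,-0.1), bias=False):
    from scipy.optimize import least_squares
    def f(q):
        c,s=np.cos(q[2]),np.sin(q[2]); r=[]
        for cam,P,uv in obs:
            X=[q[0]+c*P[0]-s*P[1],q[1]+s*P[0]+c*P[1],P[2]]
            r+=list((proj(cam,X)-np.array(uv)))
        return np.array(r)
    o=least_squares(f,x0,loss='soft_l1'); return o.x,f(o.x).reshape(-1,2)
E
python3 - <<'E'
from h import *
np.set_printoptions(precision=4,suppress=True)
t=lambda u,v:(210+u/3-1/3,130+v/3-1/3); s=lambda u,v:(190+u/2-.25,100+v/2-.25)
o=[('top',(-.24,.14,.012),t(150,442)),('top',(-.24,-.14,.012),t(452,500)),('top',(.21,-.14,.012),t(529,42)),
('top',(-.055,.12,.046),t(209,246)),('top',(-.055,-.12,.046),t(470,297)),('top',(-.225,-.12,.046),t(437,484)),('top',(-.225,.12,.046),t(165,432)),
('side',(-.24,-.14,.012),s(72,382)),('side',(.21,-.14,.012),s(541,338)),
('side',(-.225,.12,.046),s(84,165)),('side',(-.055,.12,.046),s(242,157)),('side',(-.055,-.12,.046),s(270,340)),('side',(-.225,-.12,.046),s(87,355))]
q,r=fit(o);print(q,r)
q1,r=fit([a for a in o if a[0]=='top']);print('top',q1)
q2,r=fit([a for a in o if a[0]=='side']);print('side',q2)
c,sn=np.cos(q[2]),np.sin(q[2]);R=np.array([[c,-sn],[sn,c]])
# carton brown mask, each cam
from rig import arm
for cam in('top','side'):
    z=np.load(f'pics/{cam}0.npz');p=z['p'].astype(int);d=z['d']
    hsv=cv2.cvtColor(z['p'],cv2.COLOR_RGB2HSV)
    for nm,(u,v) in {'carton':((358,193) if cam=='top' else (364,241)),'knob':(328,186) if cam=='top' else (347,156)}.items():
        print(cam,nm,hsv[v,u],w(cam,u,v,d[v,u]),d[v,u])
# carton cloud
pts=[]
for cam,box in(('top',(345,180,373,208)),('side',(345,215,387,266))):
    d=np.load(f'pics/{cam}0.npz')['d']
    for v in range(box[1],box[3]):
        for u in range(box[0],box[2]):
            if d[v,u]>0:
                P=w(cam,u,v,d[v,u]); 
                pts.append([cam=='top',*(R.T@(P[:2]-q[:2])),P[2]])
pts=np.array(pts)
for k in(1,0):
    a=pts[(pts[:,0]==k)&(pts[:,3]>.04)]
    tp=a[a[:,3]>.068]; print(k,len(a),len(tp),np.percentile(tp[:,3],[5,50,95]),np.percentile(tp[:,1],[2,50,98]),np.percentile(tp[:,2],[2,50,98]))
    print(cv2.minAreaRect((tp[:,1:3]*1000).astype(np.float32)))
E
```

```text
[ 0.6379  0.0055 -0.0397] [[-0.3925  0.4248]
 [ 1.0363  1.6792]
 [ 1.7888 -1.1963]
 [ 0.6709 -1.1972]
 [ 0.8998 -1.189 ]
 [ 0.8684  0.1226]
 [ 1.2713 -0.6968]
 [-1.6362 -0.2704]
 [ 2.5789 -1.5889]
 [-0.0595  0.2739]
 [-0.7518 -1.3421]
 [-0.1514 -9.4182]
 [-2.774  -8.1982]]
top [ 0.6365  0.0082 -0.0366]
side [ 0.6387  0.0011 -0.0377]
top carton [150   3 158] [ 0.6595 -0.0725  0.0819] 0.97554
top knob [ 0 20 38] [0.6332 0.0062 0.204 ] 0.8526734
side carton [ 13 156 139] [ 0.6512 -0.1062  0.0792] 0.8579083
side knob [144  55  23] [ 0.6345 -0.0067  0.1992] 0.8460665Traceback (most recent call last):
  File "<stdin>", line 26, in <module>
  File "h.py", line 6, in w
    m=arm.camera_model(name);K=np.array(m['camera_matrix']);T=np.array(m['pose'])
ValueError: time passes only in moves, steps and waits
```

```bash
python3 - <<'E'
from rig import arm
import numpy as np
np.savez('cams.npz',**{c+k:np.array(arm.camera_model(c)[n]) for c in('top','side') for k,n in(('K','camera_matrix'),('T','pose'))})
E
sed -i 's/m=arm.camera_model(name);K=np.array(m\[.camera_matrix.\]);T=np.linalg.inv(np.array(m\[.pose.\]))/K=CM[name+"K"];T=np.linalg.inv(CM[name+"T"])/; s/m=arm.camera_model(name);K=np.array(m\[.camera_matrix.\]);T=np.array(m\[.pose.\])/K=CM[name+"K"];T=CM[name+"T"]/; s/^from rig import arm/from rig import arm\nCM=dict(np.load("cams.npz"))/' h.py; cat h.py | head -20
cat > m1.py <<'E'
from h import *
np.set_printoptions(precision=4,suppress=True)
t=lambda u,v:(210+u/3-1/3,130+v/3-1/3); s=lambda u,v:(190+u/2-.25,100+v/2-.25)
o=[('top',(-.24,.14,.012),t(150,442)),('top',(-.24,-.14,.012),t(452,500)),('top',(.21,-.14,.012),t(529,42)),
('top',(-.055,.12,.046),t(209,246)),('top',(-.055,-.12,.046),t(470,297)),('top',(-.225,-.12,.046),t(437,484)),('top',(-.225,.12,.046),t(165,432)),
('side',(-.24,-.14,.012),s(72,382)),('side',(.21,-.14,.012),s(541,338)),
('side',(-.225,.12,.046),s(84,165)),('side',(-.055,.12,.046),s(242,157))]
q,r=fit(o);print(q);print(r)
q1,r=fit([a for a in o if a[0]=='top']);print('top',q1);print(r)
q2,r=fit([a for a in o if a[0]=='side']);print('side',q2)
c,sn=np.cos(q[2]),np.sin(q[2]);R=np.array([[c,-sn],[sn,c]])
pts=[]
for cam,box in(('top',(345,180,373,208)),('side',(345,215,387,266))):
    d=np.load(f'pics/{cam}0.npz')['d']
    for v in range(box[1],box[3]):
        for u in range(box[0],box[2]):
            if d[v,u]>0:
                P=w(cam,u,v,d[v,u]); 
                pts.append([cam=='top',*(R.T@(P[:2]-q[:2])),P[2]])
pts=np.array(pts)
for k in(1,0):
    a=pts[(pts[:,0]==k)&(pts[:,3]>.04)]
    tp=a[a[:,3]>.073]; print(k,len(a),len(tp),np.percentile(tp[:,3],[5,50,95]),np.percentile(tp[:,1],[2,50,98]),np.percentile(tp[:,2],[2,50,98]))
    print(cv2.minAreaRect((tp[:,1:3]*1000).astype(np.float32)))
E
python3 m1.py
```

```text
import numpy as np, cv2
from rig import arm
CM=dict(np.load("cams.npz"))
def snap(name,fn):
    p,d=arm.read_camera(name); cv2.imwrite('pics/'+fn+'.png',p[:,:,::-1]); np.savez('pics/'+fn+'.npz',p=p,d=d); return p,d
def w(name,u,v,d):
    K=CM[name+"K"];T=CM[name+"T"]
    c=np.linalg.inv(K)@np.array([u,v,1.])*d
    return (T@np.r_[c,1])[:3]
def atz(name,u,v,z):
    K=CM[name+"K"];T=CM[name+"T"]
    r=T[:3,:3]@np.linalg.inv(K)@np.array([u,v,1.]); o=T[:3,3]
    return o+r*(z-o[2])/r[2]
def proj(name,P):
    K=CM[name+"K"];T=np.linalg.inv(CM[name+"T"])
    c=K@(T[:3,:3]@np.array(P)+T[:3,3]); return c[:2]/c[2]
def fit(obs, x0=(0.5,0,-0.1), bias=False):
    from scipy.optimize import least_squares
    def f(q):
        c,s=np.cos(q[2]),np.sin(q[2]); r=[]
[ 0.6371  0.0062 -0.0426]
[[-0.9173  0.4566]
 [ 0.4561  2.021 ]
 [ 1.707  -0.8277]
 [ 0.3389 -1.1083]
 [ 0.5257 -0.8448]
 [ 0.2899  0.4543]
 [ 0.7412 -0.6385]
 [-2.2809 -0.8219]
 [ 1.9809 -1.5538]
 [-0.2481 -0.1082]
 [-0.9811 -1.5683]]
top [ 0.6365  0.0082 -0.0366]
[[-1.2351  0.9802]
 [ 0.2738  1.9187]
 [ 0.6239 -1.0846]
 [-0.3637 -0.7272]
 [-0.0718 -0.979 ]
 [ 0.0598  0.389 ]
 [ 0.3919 -0.1522]]
side [ 0.6379  0.0035 -0.0456]
1 409 341 [0.0758 0.0795 0.0825] [0.0032 0.0284 0.0533] [-0.1072 -0.0802 -0.0534]
((29.335079193115234, -80.70620727539062), (46.91196060180664, 52.092594146728516), 18.53215789794922)
0 986 571 [0.0753 0.0799 0.0819] [0.0034 0.0286 0.0541] [-0.1115 -0.0857 -0.0566]
((29.54451560974121, -82.89593505859375), (47.500999450683594, 54.002593994140625), 15.865901947021484)
```

```bash
cat > m2.py <<'E'
from h import *
import sys
np.set_printoptions(precision=4,suppress=True)
q=np.array([0.637,0.0065,-0.0405]); c,s=np.cos(q[2]),np.sin(q[2]);R=np.array([[c,-s],[s,c]])
def P2W(p): return np.r_[R@np.array(p[:2])+q[:2],p[2]]
def W2P(X): return np.r_[R.T@(np.array(X[:2])-q[:2]),X[2]]
def rect(x0,x1,y0,y1,z): return [(x0,y0,z),(x1,y0,z),(x1,y1,z),(x0,y1,z)]
polys=[rect(-.24,.21,-.14,.14,.012),rect(-.225,-.055,-.12,.12,.046),rect(.132,.162,-.125,.125,.052),rect(-.186,-.155,-.156,-.122,.068),rect(-.162,-.152,-.183,-.159,.054),[(-.01,0,.056),(.01,0,.056),(0,0,.056),(0,.01,.056),(0,-.01,.056),(0,0,.056)]]
def ov(cam,fn,box,k,extra=[]):
    a=cv2.imread(f'pics/{fn}.png'); x0,y0,x1,y1=box
    b=cv2.resize(a[y0:y1,x0:x1],None,fx=k,fy=k,interpolation=cv2.INTER_CUBIC)
    for pl in polys+extra:
        pp=np.array([(proj(cam,P2W(p))-[x0,y0]+.5)*k for p in pl]).round().astype(int)
        cv2.polylines(b,[pp],True,(0,255,255),1)
    cv2.imwrite(f'pics/{fn}_ov.png',b)
E
python3 - <<'E'
from m2 import *
a=np.deg2rad(17);ct=[(.029+np.cos(a)*x-np.sin(a)*y,-.082+np.sin(a)*x+np.cos(a)*y,.08) for x,y in[(-.023,-.026),(.023,-.026),(.023,.026),(-.023,.026)]]
ov('top','top0',(250,105,450,305),3,[ct]); ov('side','side0',(190,120,470,330),2.8,[ct])
for n,u,v in(('ring',322,249.7),('h1',210+308/3,130+358/3),('h2',210+398/3,130+361/3)):
    X=atz('top',u-.2,v-.2,.039);print(n,X,W2P(X))
X=atz('side',190+175/2,100+251/2,.039);print('ring side',X,W2P(X))
E
```

```text
ring [ 0.5016 -0.0006  0.039 ] [-0.135  -0.0126  0.039 ]
h1 [0.4987 0.0242 0.039 ] [-0.1389  0.0121  0.039 ]
h2 [ 0.5084 -0.0554  0.039 ] [-0.126  -0.0671  0.039 ]
ring side [ 0.5025 -0.0032  0.039 ] [-0.134  -0.0152  0.039 ]
```

View pics/top0_ov.png

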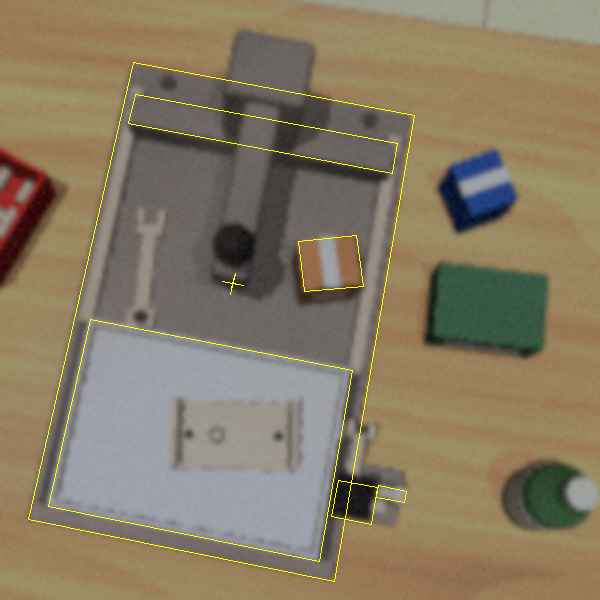

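View pics/side0_ov.png

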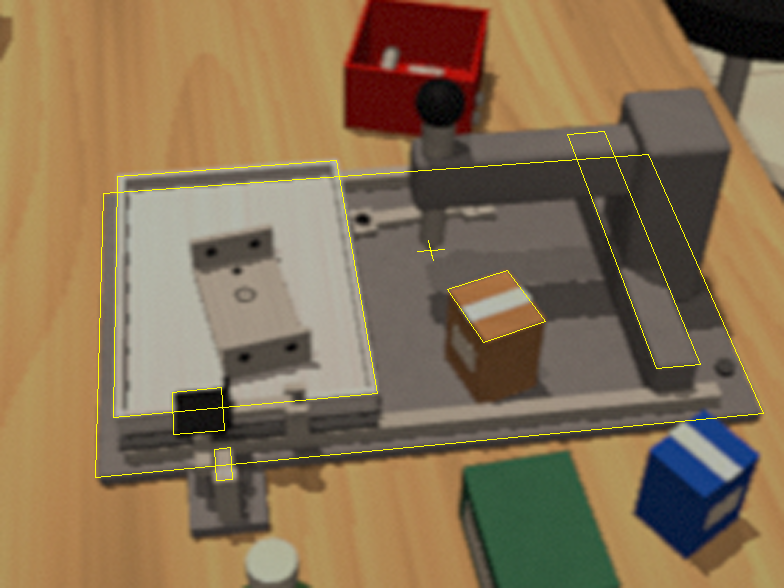

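Call:
play_rows --pt "-0.2 -0.9 0.95 0.98 0 0 -1" --pt "-0.2 -0.9 0.95 0.98 0 0 -1" --pt "-0.2 -0.9 0.95 0.98 0 0 -1" --pt "-0.2 -0.9 0.95 0.98 0 0 -1" --pt "-0.2 -0.9 0.95 0.98 0 0 -1" --pt "-0.2 -0.9 0.95 0.98 0 0 -1"

```text
time_s: 1.9
tcp_pos: [0.2558, 0.3565, 0.2618]
ee_rot: [[0.001, 0.721, 0.693], [0.001, 0.693, -0.721], [-1.0, 0.001, -0.0]]
force: [-0.4, -0.4, 0.2]
opening: 0.0853
```

```bash
cat > st.py <<'E'
from m2 import *
def to(X,yaw=None,s=None):
    s=s or arm.sense(); Rm=np.array(s['ee_rot']); d=Rm.T@(np.array(X)-s['tcp_pos'])/.15
    ya=np.degrees(np.arctan2(Rm[1,1],Rm[0,1])); 
    print('t',s['time_s'],'tcp',s['tcp_pos'],'yawY',ya.round(2),'F',s['force'],'op',round(s['opening'],4),'\n  shift',d.round(3), 'turnx',None if yaw is None else round(-(yaw-ya)/30,3))
E
python3 -c "
from st import *
s=arm.sense();print(s['ee_rot'],s['joint_pos']);to((.5,-.1,.26),14.7)"
```

```text
[[ 0.0007  0.7208  0.6932]
 [ 0.0014  0.6932 -0.7208]
 [-1.      0.0015 -0.0005]] [ 0.9484 -0.1643 -0.0075  1.726   0.0002  1.7533]
t 1.9 tcp [0.2558 0.3565 0.2618] yawY 43.88 F [-0.3649 -0.428   0.1767] op 0.0853 
  shift [ 0.009 -0.936  3.322] turnx 0.973
```

Call:
play_rows --pt "0 -0.3 1 0.973 0 0 -1" --pt "0 -0.3 1 0.973 0 0 -1" --pt "0 -0.3 1 0.973 0 0 -1" --pt "0 -0.3 1 0.973 0 0 -1" --pt "0 -0.3 1 0.973 0 0 -1"

```text
time_s: 2.4
tcp_pos: [0.3274, 0.2176, 0.261]
ee_rot: [[-0.0, 0.967, 0.254], [-0.0, 0.254, -0.967], [-1.0, -0.0, -0.0]]
force: [0.5, 0.1, 0.1]
opening: 0.0853
```

```bash
python3 -c "
from st import *
to((.5,-.1,.26),14.7)"
```

```text
t 2.4 tcp [0.3274 0.2176 0.261 ] yawY 14.69 F [0.4983 0.1367 0.0749] op 0.0853 
  shift [0.006 0.576 2.34 ] turnx -0.0
```

Call:
play_rows --pt "0 0.3 1 0 0 0 -1" --pt "0 0.3 1 0 0 0 -1" --pt "0 0.3 1 0 0 0 -1" --pt "0 0.3 1 0 0 0 -1"

```text
time_s: 2.8
tcp_pos: [0.4106, 0.0826, 0.2604]
ee_rot: [[-0.001, 0.967, 0.256], [-0.001, 0.256, -0.967], [-1.0, -0.001, 0.001]]
force: [-0.7, 0.7, 0.1]
opening: 0.0851
```

Call:
play_rows --pt "0 0.3 1 0 0 0 -1" --pt "0 0.3 1 0 0 0 -1" --pt "0 0.3 1 0 0 0 -1" --pt "0 0.3 1 0 0 0 -1" --pt "0 0.3 1 0 0 0 -1"

```text
time_s: 3.3
tcp_pos: [0.4914, -0.0483, 0.2602]
ee_rot: [[-0.002, 0.966, 0.257], [0.001, 0.257, -0.966], [-1.0, -0.002, -0.001]]
force: [-0.1, 0.2, 0.2]
opening: 0.085
```

```bash
python3 -c "
from st import *
to((.6626,-.0767,.25),14.7)"
```

```text
t 3.3 tcp [ 0.4914 -0.0483  0.2602] yawY 14.91 F [-0.059   0.2462  0.2245] op 0.085 
  shift [0.065 1.055 0.477] turnx 0.007
```

Call:
play_rows --pt "0 0.5 0.5 0 0 0 -1" --pt "0 1 0.5 0 0 0 -1" --pt "0 1 0.5 0 0 0 -1" --pt "0 1 0.5 0 0 0 -1" --pt "0 1 0.5 0 0 0 -1"

```text
time_s: 3.8
tcp_pos: [0.6569, -0.08, 0.2586]
ee_rot: [[-0.003, 0.966, 0.26], [0.001, 0.26, -0.966], [-1.0, -0.003, -0.002]]
force: [-1.1, -0.1, -0.6]
opening: 0.0853
```

```bash
python3 -c "
from st import *
to((.6626,-.0767,.041),14.7); print(arm.sense()['joint_pos'])"
```

```text
t 3.8 tcp [ 0.6569 -0.08    0.2586] yawY 15.06 F [-1.1345 -0.1117 -0.6439] op 0.0853 
  shift [ 1.451  0.047 -0.009] turnx 0.012
[-0.1214  0.3969  0.6009  1.778   0.0005  1.1865]
```

Call:
play_rows --pt "0.3 0.045 -0.01 0.012 0 0 -1" --pt "0.6 0.045 -0.01 0.012 0 0 -1" --pt "0.9 0.045 -0.01 0.012 0 0 -1" --pt "0.9 0.045 -0.01 0.012 0 0 -1"

```text
time_s: 4.2
tcp_pos: [0.6566, -0.0772, 0.1196]
ee_rot: [[-0.011, 0.968, 0.253], [0.002, 0.253, -0.968], [-1.0, -0.01, -0.004]]
force: [-0.5, 0.4, 0.0]
opening: 0.0855
```

```bash
python3 -c "
from st import *
to((.6626,-.0767,.043),14.7)
snap('side','s1');snap('top','t1')
b=cv2.imread('pics/s1.png')[110:330,270:490];a=cv2.imread('pics/t1.png')[120:320,250:450]
cv2.imwrite('pics/c1.png',np.hstack([cv2.resize(b,(400,400)),cv2.resize(a,(400,400))]))"
```

```text
t 4.2 tcp [ 0.6566 -0.0772  0.1196] yawY 14.63 F [-0.4793  0.4445  0.0345] op 0.0855 
  shift [0.51  0.045 0.009] turnx -0.002
```

View pics/c1.png

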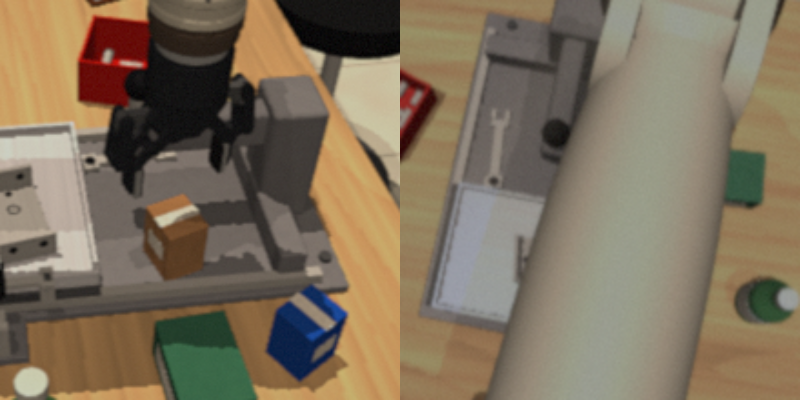

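Call:
play_rows --pt "0.2 0.04 0 0 0 0 -1" --pt "0.35 0.04 0 0 0 0 -1" --pt "0.5 0.04 0 0 0 0 -1" --pt "0.5 0.04 0 0 0 0 -1" --pt "0.5 0.04 0 0 0 0 -1"

```text
time_s: 4.8
tcp_pos: [0.6681, -0.0784, 0.0549]
ee_rot: [[0.004, 0.968, 0.25], [-0.0, 0.25, -0.968], [-1.0, 0.004, 0.001]]
force: [-0.1, 0.4, 0.7]
opening: 0.0853
```

```bash
python3 -c "
from st import *
to((.6626,-.0767,.043),14.7); print(arm.sense()['ee_rot'])
snap('side','s2')
b=cv2.imread('pics/s2.png')[110:330,270:490]
cv2.imwrite('pics/c2.png',cv2.resize(b,(600,600)))"
```

```text
t 4.8 tcp [ 0.6681 -0.0784  0.0549] yawY 14.48 F [-0.1187  0.4455  0.7014] op 0.0853 
  shift [ 0.079 -0.033 -0.02 ] turnx -0.007
[[ 0.0038  0.9682  0.25  ]
 [-0.0004  0.2501 -0.9682]
 [-1.      0.0036  0.0013]]
```

View pics/c2.png

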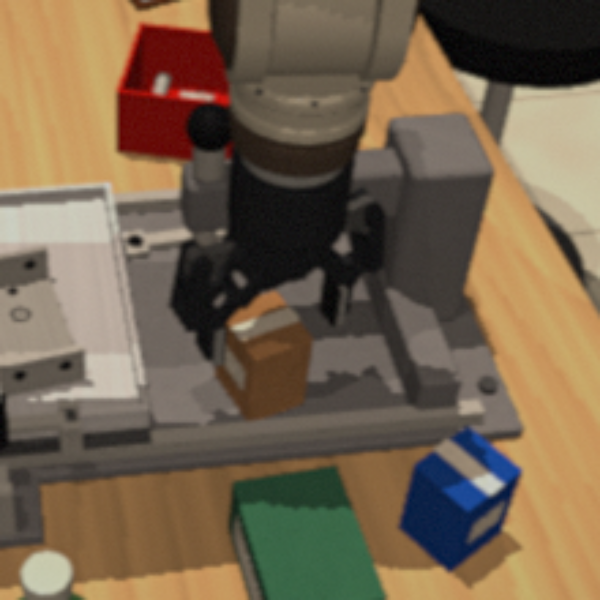

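Call:
play_rows --pt "0.07 -0.03 0 0 0 0 -1" --pt "0.07 -0.03 0 0 0 0 -1" --pt "0.07 -0.03 0 0 0 0 -1"

```text
time_s: 5.15
tcp_pos: [0.6622, -0.0799, 0.041]
ee_rot: [[-0.0, 0.968, 0.249], [0.0, 0.249, -0.968], [-1.0, -0.0, -0.0]]
force: [-0.0, 0.4, 0.7]
opening: 0.0853
```

```bash
python3 -c "
from st import *
to((.6626,-.0767,.043),14.7)"
```

```text
t 5.15 tcp [ 0.6622 -0.0799  0.041 ] yawY 14.44 F [-0.0311  0.3987  0.7299] op 0.0853 
  shift [-0.013  0.008 -0.02 ] turnx -0.009
```

Call:
play_rows --pt "0 0 -0.02 0 0 0 1" --pt "0 0 -0.02 0 0 0 1" --pt "0 0 -0.02 0 0 0 1" --pt "0 0 -0.02 0 0 0 1" --pt "0 0 -0.02 0 0 0 1" --pt "0 0 -0.02 0 0 0 1" --pt "0 0 -0.02 0 0 0 1" --squeeze 30

```text
time_s: 5.85
tcp_pos: [0.6619, -0.0769, 0.0411]
ee_rot: [[0.001, 0.968, 0.249], [0.0, 0.249, -0.968], [-1.0, 0.001, 0.0]]
force: [1.4, 1.3, 3.4]
opening: 0.0455
```

Gripped at 45.5 mm, which matches the carton's 46 mm side. Lifting.

Call:
play_rows --pt "-0.15 0 0 0 0 0 1" --pt "-0.4 0 0 0 0 0 1" --pt "-0.65 0 0 0 0 0 1" --pt "-0.8 0 0 0 0 0 1" --pt "-0.8 0 0 0 0 0 1" --pt "-0.8 0 0 0 0 0 1"

```text
time_s: 6.45
tcp_pos: [0.6616, -0.077, 0.1598]
ee_rot: [[-0.001, 0.968, 0.249], [0.0, 0.249, -0.968], [-1.0, -0.001, -0.0]]
force: [-0.2, 0.9, -2.8]
opening: 0.0457
```

```bash
python3 -c "
from st import *
to((.5,-.1,.16),14.7)
snap('side','s3')
b=cv2.imread('pics/s3.png')[110:330,200:490]
cv2.imwrite('pics/c3.png',cv2.resize(b,(791,600)))
for n,u,v in(('bottle',436,268),('bin',242,172),('stock',411,207)): print(n,atz('top',u,v,0.06))
"
```

```text
t 6.45 tcp [ 0.6616 -0.077   0.1598] yawY 14.44 F [-0.1522  0.9371 -2.7622] op 0.0457 
  shift [-0.001 -1.081 -0.12 ] turnx -0.009
bottle [ 0.4981 -0.3009  0.06  ]
bin [0.6745 0.247  0.06  ]
stock [ 0.649  -0.2197  0.06  ]
```

View pics/c3.png

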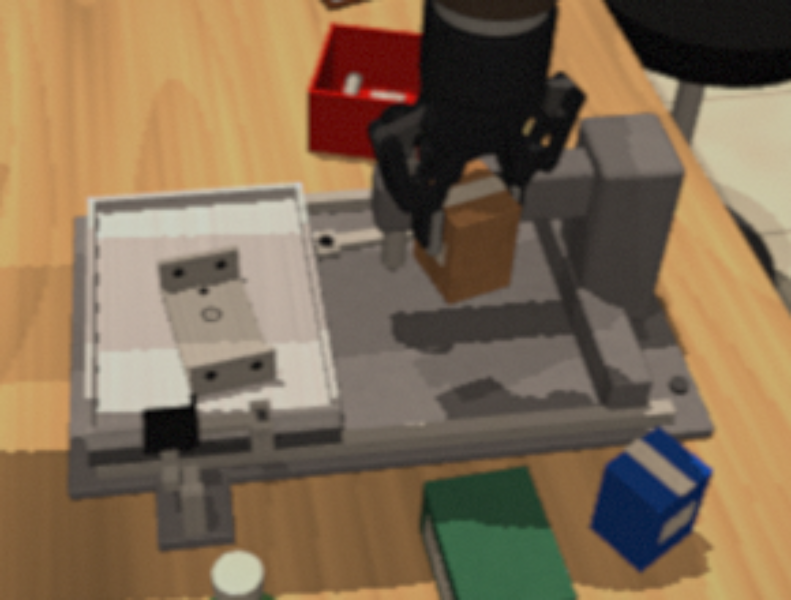

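Call:
play_rows --pt "0 -0.25 -0.03 0 0 0 1" --pt "0 -0.5 -0.06 0 0 0 1" --pt "0 -0.75 -0.1 0 0 0 1" --pt "0 -1 -0.1 0 0 0 1" --pt "0 -1 -0.3 0 0 0 1" --pt "0 -1 -0.5 0 0 0 1" --pt "0 -1 -0.75 0 0 0 1" --pt "0 -1 -1 0 0 0 1" --pt "0 -1 -1 0 0 0 1"

```text
time_s: 7.4
tcp_pos: [0.4772, 0.0338, 0.1589]
ee_rot: [[-0.003, 0.968, 0.253], [0.001, 0.253, -0.968], [-1.0, -0.003, -0.001]]
force: [0.7, 0.7, -1.5]
opening: 0.0457
```

Call:
play_rows --pt "0 0 -0.25 0 0 0 1" --pt "0 0 -0.5 0 0 0 1" --pt "0 0 -0.75 0 0 0 1" --pt "0 0 -1 0 0 0 1" --pt "0 0 -1 0 0 0 1"

```text
time_s: 7.9
tcp_pos: [0.4401, 0.1787, 0.1589]
ee_rot: [[-0.003, 0.967, 0.253], [-0.0, 0.253, -0.967], [-1.0, -0.003, -0.0]]
force: [0.1, -0.9, -2.1]
opening: 0.0456
```

```bash
python3 -c "
from st import *
to((.40,.28,.16),14.7)"
```

```text
t 7.9 tcp [0.4401 0.1787 0.1589] yawY 14.65 F [ 0.1381 -0.9158 -2.1285] op 0.0456 
  shift [-0.007 -0.088 -0.721] turnx -0.002
```

Call:
play_rows --pt "0 -0.09 -0.25 0 0 0 1" --pt "0 -0.09 -0.5 0 0 0 1" --pt "0 -0.09 -0.72 0 0 0 1" --pt "0.2 -0.09 -0.72 0 0 0 1" --pt "0.4 -0.09 -0.72 0 0 0 1" --pt "0.6 -0.09 -0.72 0 0 0 1" --pt "0.7 -0.09 -0.72 0 0 0 1" --pt "0.8 -0.09 -0.72 0 0 0 1" --pt "0.8 -0.09 -0.72 0 0 0 1" --pt "0.8 -0.09 -0.72 0 0 0 1"

```text
time_s: 8.9
tcp_pos: [0.4019, 0.2773, 0.0414]
ee_rot: [[0.0, 0.968, 0.249], [0.0, 0.249, -0.968], [-1.0, 0.0, -0.0]]
force: [-0.7, 0.0, -1.4]
opening: 0.0453
```

```bash
python3 -c "
from st import *
to((.40,.28,.029),14.7)"
```

```text
t 8.9 tcp [0.4019 0.2773 0.0414] yawY 14.43 F [-0.682   0.0459 -1.405 ] op 0.0453 
  shift [ 0.082 -0.008 -0.02 ] turnx -0.009
```

Call:
play_rows --pt "0.04 0 0 0 0 0 1" --pt "0.08 0 0 0 0 0 1" --pt "0.08 0 0 0 0 0 1" --pt "0.08 0 0 0 0 0 1"

```text
time_s: 9.3
tcp_pos: [0.4017, 0.2775, 0.0289]
ee_rot: [[0.0, 0.968, 0.25], [0.0, 0.25, -0.968], [-1.0, 0.001, -0.0]]
force: [0.0, -0.2, -0.2]
opening: 0.0453
```

Call:
play_rows --pt "0 0 0 0 0 0 -1" --pt "0 0 0 0 0 0 -1" --pt "0 0 0 0 0 0 -1" --pt "0 0 0 0 0 0 -1" --pt "0 0 0 0 0 0 -1"

```text
time_s: 9.8
tcp_pos: [0.4016, 0.2774, 0.0288]
ee_rot: [[0.0, 0.968, 0.249], [0.0, 0.249, -0.968], [-1.0, 0.0, -0.0]]
force: [-0.3, 0.2, -0.0]
opening: 0.0854
```

Call:
play_rows --pt "-0.2 0 0 0 0 0 -1" --pt "-0.5 0 0 0 0 0 -1" --pt "-0.8 0 0 0 0 0 -1" --pt "-1 0 0 0 0 0 -1" --pt "-1 0 0 0 0 0 -1"

```text
time_s: 10.3
tcp_pos: [0.403, 0.2784, 0.1835]
ee_rot: [[0.006, 0.968, 0.249], [0.004, 0.249, -0.968], [-1.0, 0.007, -0.002]]
force: [-0.1, -0.4, -0.3]
opening: 0.0853
```

```bash
python3 -c "
from st import *
to((.40,.28,.2),14.7)
snap('top','t4');snap('side','s4')
b=cv2.imread('pics/s4.png')[80:360,130:490]
cv2.imwrite('pics/c4.png',cv2.resize(b,None,fx=2,fy=2))
cv2.imwrite('pics/c4t.png',cv2.resize(cv2.imread('pics/t4.png')[130:330,210:470],None,fx=3,fy=3,interpolation=cv2.INTER_CUBIC))"
```

```text
t 10.3 tcp [0.403  0.2784 0.1835] yawY 14.44 F [-0.068  -0.4435 -0.2664] op 0.0853 
  shift [-0.11  -0.016 -0.016] turnx -0.009
```

View pics/c4.png

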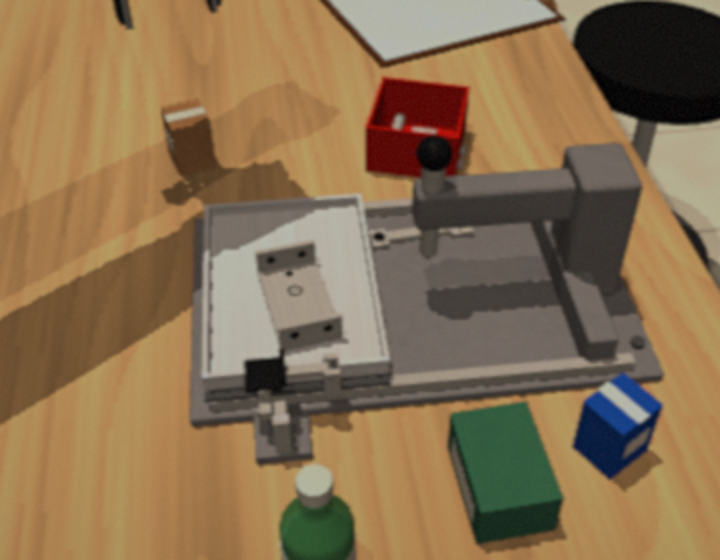

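View pics/c4t.png

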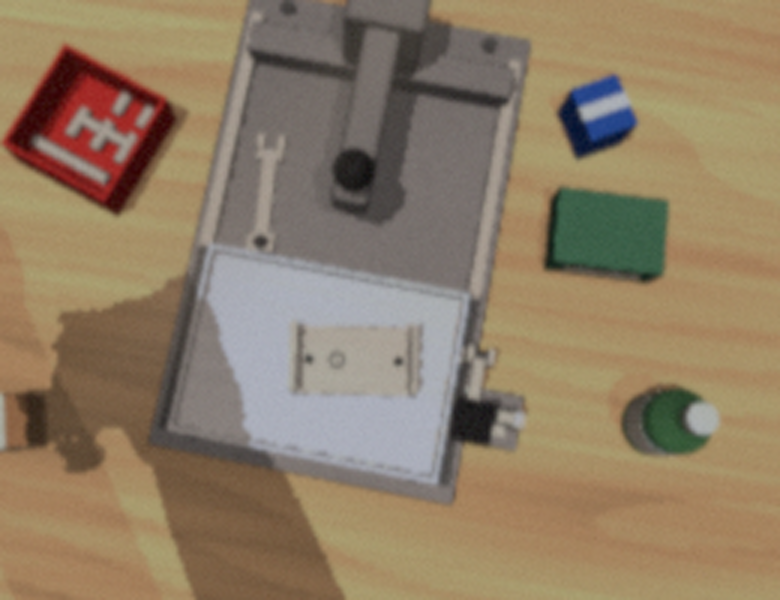

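```bash
python3 -c "
from st import *
import m2
for n,qq in(('mix',q),('top',[.6365,.0082,-.0366]),('side',[.6379,.0035,-.0456])):
    c,s=np.cos(qq[2]),np.sin(qq[2]);m2.R=np.array([[c,-s],[s,c]]);m2.q=np.array(qq)[:2]
    print(n,'tip side',proj('side',P2W((0,0,.056))),'knob side',proj('side',P2W((0,0,.188))),'knob top',proj('top',P2W((0,0,.188))))
p=cv2.imread('pics/s4.png');cv2.imwrite('pics/c5.png',cv2.resize(p[135:235,290:420],None,fx=6,fy=6,interpolation=cv2.INTER_CUBIC))
p=cv2.imread('pics/t4.png')
for f in('s4','t4'):
  g=cv2.cvtColor(cv2.imread(f'pics/{f}.png'),cv2.COLOR_BGR2GRAY)
  b=(130,80,490,360) if f=='s4' else (300,170,350,205)
  b=(330,140,370,175) if f=='s4' else b
  m=np.zeros_like(g);m[b[1]:b[3],b[0]:b[2]]=g[b[1]:b[3],b[0]:b[2]]<32
  n,l,st,ce=cv2.connectedComponentsWithStats(m);i=1+st[1:,4].argmax();print(f,st[i],ce[i])
"
```

```text
mix tip side [343.2384 208.7557] knob side [346.5095 156.4633] knob top [327.9807 186.2158]
top tip side [342.8262 208.2078] knob side [346.0504 155.9287] knob top [327.2346 186.3101]
side tip side [343.9769 209.7248] knob side [347.3323 157.4094] knob top [329.2982 186.0423]
s4 [331 146  31  21 343] [346.8776 156.137 ]
t4 [323 183  11  10  59] [329.339  188.2373]
```

View pics/c5.png

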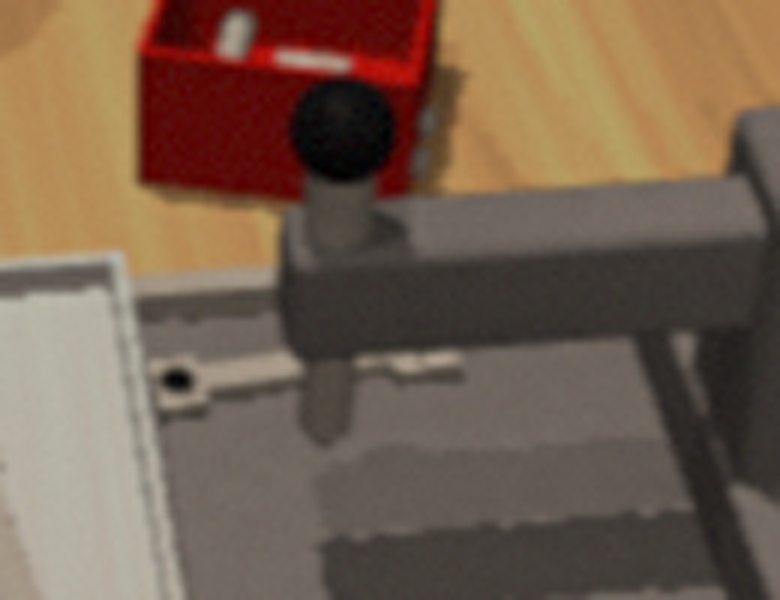

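Call:
play_rows --pt "-0.1 0 0.3 -0.25 0 0 -1" --pt "-0.1 0.1 0.6 -0.5 0 0 -0.2" --pt "-0.1 0.2 0.9 -0.75 0 0 -0.2" --pt "-0.1 0.3 1 -0.92 0 0 -0.2" --pt "-0.1 0.3 1 -0.92 0 0 -0.2" --pt "-0.1 0.3 1 -0.92 0 0 -0.2"

```text
time_s: 11.0
tcp_pos: [0.4821, 0.1429, 0.1923]
ee_rot: [[-0.003, 0.744, 0.668], [-0.001, 0.668, -0.744], [-1.0, -0.002, -0.001]]
force: [0.3, 0.3, 0.7]
opening: 0.0514
```

Call:
play_rows --pt "0 0 0 -0.28 0 0 -0.2" --pt "0 0 0 -0.56 0 0 -0.2" --pt "0 0 0 -0.84 0 0 -0.2" --pt "0 0 0 -0.92 0 0 -0.2" --pt "0 0 0 -0.92 0 0 -0.2"

```text
time_s: 11.5
tcp_pos: [0.4816, 0.1442, 0.1932]
ee_rot: [[-0.001, 0.347, 0.938], [-0.0, 0.938, -0.347], [-1.0, -0.0, -0.001]]
force: [1.7, 0.2, -0.3]
opening: 0.051
```

```bash
python3 -c "
from st import *
# ring & holes refine via dark blobs on bracket in both
for f,cam,b in(('t4','top',(305,235,355,265)),('s4','side',(255,200,305,252))):
    g=cv2.imread(f'pics/{f}.png',0)[b[1]:b[3],b[0]:b[2]]
    cv2.imwrite(f'pics/z_{f}.png',cv2.resize(g,None,fx=12,fy=12,interpolation=cv2.INTER_CUBIC))
to(P2W((-.1409,.0243,.2)),96.9)"
```

```text
t 11.5 tcp [0.4816 0.1442 0.1932] yawY 69.69 F [ 1.6706  0.2425 -0.3081] op 0.051 
  shift [-0.045 -0.638  0.347] turnx -0.907
```

View pics/z_t4.png

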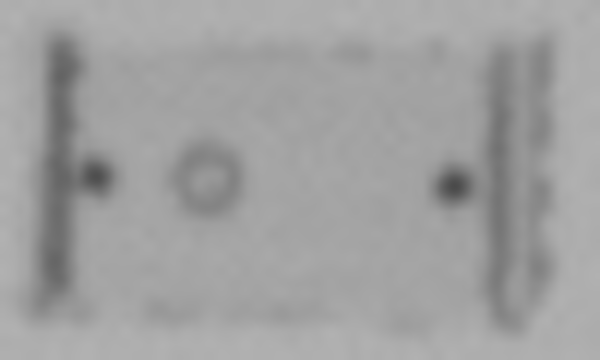

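View pics/z_s4.png

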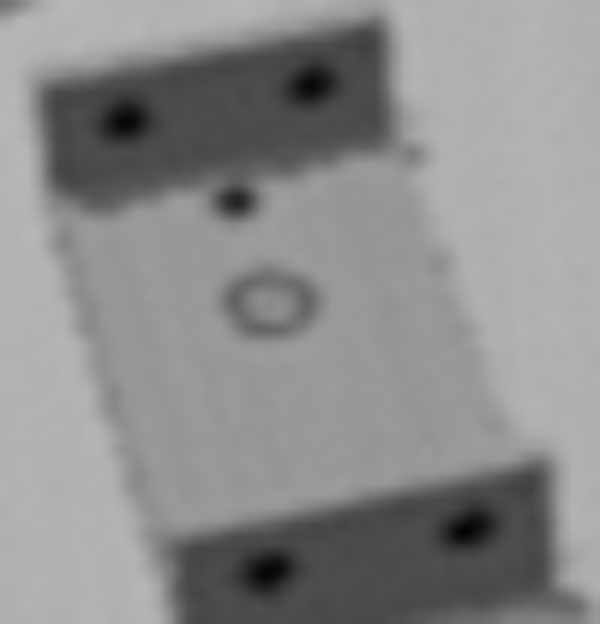

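```bash
python3 -c "
from st import *
for cam,n,u,v in(('top','ring',321.8,249.54),('top','d1',312.6,249.4),('top','d2',342.3,249.95),('side','ring',277.04,224.8),('side','d1',274.2,216.2)):
  X=atz(cam,u,v,.039);print(cam,n,X,W2P(X)*1000)"
```

```text
top ring [ 0.5015 -0.0006  0.039 ] [-135.1439  -12.5813   39.    ]
top d1 [0.498  0.0237 0.039 ] [-139.5577   11.6081   39.    ]
top d2 [ 0.5088 -0.0549  0.039 ] [-125.5632  -66.5431   39.    ]
side ring [ 0.5018 -0.0012  0.039 ] [-134.7645  -13.1187   39.    ]
side d1 [0.4986 0.024  0.039 ] [-139.007    11.8923   39.    ]
```

Call:
play_rows --pt "0 -0.2 0.1 -0.25 0 0 -0.2" --pt "0 -0.4 0.2 -0.5 0 0 -0.2" --pt "0 -0.64 0.35 -0.75 0 0 -0.2" --pt "0 -0.64 0.35 -0.9 0 0 -0.2" --pt "0 -0.64 0.35 -0.9 0 0 -0.2" --pt "0 -0.64 0.35 -0.9 0 0 -0.2"

```text
time_s: 12.1
tcp_pos: [0.498, 0.0357, 0.1936]
ee_rot: [[-0.0, -0.113, 0.994], [0.0, 0.994, 0.113], [-1.0, 0.0, -0.0]]
force: [0.0, -0.4, -0.4]
opening: 0.0514
```

Call:
play_rows --pt "0.25 0 -0.01 -0.04 0 0 -0.2" --pt "0.5 0 -0.01 -0.04 0 0 -0.2" --pt "0.7 0 -0.01 -0.04 0 0 -0.2" --pt "0.85 0 -0.01 -0.04 0 0 -0.2" --pt "0.95 0 -0.01 -0.04 0 0 -0.2" --pt "0.97 0 -0.01 -0.04 0 0 -0.2" --pt "0.97 0 -0.01 -0.04 0 0 -0.2" --pt "0.97 0 -0.01 -0.04 0 0 -0.2"

```text
time_s: 12.9
tcp_pos: [0.4976, 0.0352, 0.0496]
ee_rot: [[0.002, -0.136, 0.991], [0.0, 0.991, 0.136], [-1.0, -0.0, 0.002]]
force: [1.4, -0.0, -0.1]
opening: 0.0511
```

```bash
python3 -c "
from st import *
to((.4965,.0363,.046),97.8)
snap('side','s5')
cv2.imwrite('pics/c6.png',cv2.resize(cv2.imread('pics/s5.png')[150:280,210:370],None,fx=4.5,fy=4.5,interpolation=cv2.INTER_CUBIC))"
```

```text
t 12.9 tcp [0.4976 0.0352 0.0496] yawY 97.83 F [ 1.3808 -0.0359 -0.0929] op 0.0511 
  shift [ 0.024  0.009 -0.007] turnx 0.001
```

View pics/c6.png

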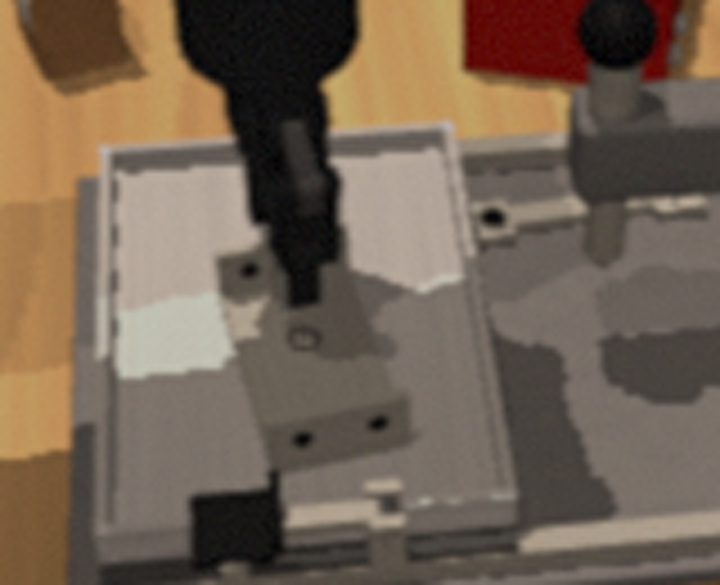

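Call:
play_rows --pt "0 0 0 0 0 0 1" --pt "0 0 0 0 0 0 1" --pt "0 0 0 0 0 0 1" --pt "0 0 0 0 0 0 1" --pt "0 0 0 0 0 0 1" --pt "0 0 0 0 0 0 1" --pt "0 0 0 0 0 0 1" --squeeze 25

```text
time_s: 13.65
tcp_pos: [0.497, 0.0349, 0.0487]
ee_rot: [[0.0, -0.136, 0.991], [0.0, 0.991, 0.136], [-1.0, -0.0, 0.0]]
force: [-1.6, -0.6, 5.4]
opening: 0.0046
```

```bash
python3 -c "
from st import *
s=arm.sense();to(np.array(s['tcp_pos'])+np.r_[R@[0,.0128],0],97.8,s); print(W2P(s['tcp_pos']))"
```

```text
t 13.65 tcp [0.497  0.0349 0.0487] yawY 97.84 F [-1.5796 -0.6239  5.3647] op 0.0046 
  shift [0.    0.084 0.015] turnx 0.001
[-0.141   0.0227  0.0487]
```

Call:
play_rows --pt "0 0.03 0.005 0 0 0 1" --pt "0 0.06 0.01 0 0 0 1" --pt "0 0.09 0.016 0 0 0 1" --pt "0 0.09 0.016 0 0 0 1" --pt "0 0.09 0.016 0 0 0 1" --pt "0 0.09 0.016 0 0 0 1"

```text
time_s: 14.25
tcp_pos: [0.4978, 0.0483, 0.0487]
ee_rot: [[0.001, -0.136, 0.991], [-0.0, 0.991, 0.136], [-1.0, -0.001, 0.001]]
force: [-0.1, -1.7, 5.0]
opening: 0.0041
```

Call:
play_rows --pt "0 0 0 0 0 0 -0.2" --pt "0 0 0 0 0 0 -0.2" --pt "0 0 0 0 0 0 -0.2" --pt "0 0 0 0 0 0 -0.2" --pt "-0.2 0 0 0 0 0 -0.2" --pt "-0.5 0 0 0 0 0 -0.2" --pt "-0.8 0 0 0 0 0 -0.2" --pt "-1 0 0 0 0 0 -0.2" --pt "-1 0 0 0 0 0 -0.2"

```text
time_s: 15.15
tcp_pos: [0.499, 0.0488, 0.2029]
ee_rot: [[0.007, -0.137, 0.991], [0.001, 0.991, 0.137], [-1.0, -0.0, 0.007]]
force: [-0.5, -0.7, -0.5]
opening: 0.0511
```

```bash
python3 -c "
from st import *
to((.4965,.0363,.046),97.8)
snap('side','s6');snap('top','t6')
a=cv2.resize(cv2.imread('pics/s6.png')[190:260,240:320],None,fx=5,fy=5,interpolation=cv2.INTER_CUBIC)
b=cv2.resize(cv2.imread('pics/t6.png')[220:290,280:360],None,fx=5,fy=5,interpolation=cv2.INTER_CUBIC)
cv2.imwrite('pics/c7.png',np.hstack([a,b]))
print(arm.look_for('top','bracket_mark'),arm.look_for('side','bracket_mark'))"
```

```text
t 15.15 tcp [0.499  0.0488 0.2029] yawY 97.85 F [-0.4897 -0.6922 -0.5156] op 0.0511 
  shift [ 1.046 -0.08  -0.035] turnx 0.002
[{'centre': [333.1, 249.6], 'confidence': 0.62}] [{'centre': [277.8, 223.5], 'confidence': 0.57}]
```

View pics/c7.png

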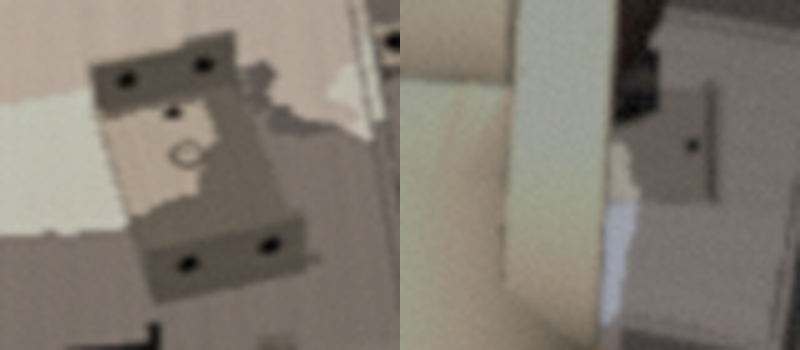

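```bash
python3 -c "
from st import *
for cam,n,u,v in(('side','ring',277.2,220.2),('side','d1',274.2,212.0),('top','d2',280+292/5-.4,220+146/5-.4)):
  X=atz(cam,u,v,.039);print(cam,n,X,W2P(X)*1000)"
```

```text
side ring [0.5034 0.0117 0.039 ] [-133.675    -0.2433   39.    ]
side d1 [0.4998 0.0362 0.039 ] [-138.3298   24.13     39.    ]
top d2 [ 0.5101 -0.0431  0.039 ] [-124.7846  -54.6972   39.    ]
```

Call:
play_rows --pt "0 -0.3 -0.1 0.2 0 0 1" --pt "0 -0.6 -0.2 0.337 0 0 1" --pt "0 -0.9 -0.4 0.337 0 0 1" --pt "0 -1 -0.4 0.337 0 0 1" --pt "0 -1 -0.4 0.337 0 0 1" --pt "0 -1 -0.4 0.337 0 0 1"

```text
time_s: 15.95
tcp_pos: [0.458, -0.1082, 0.1972]
ee_rot: [[-0.002, 0.041, 0.999], [0.001, 0.999, -0.041], [-1.0, 0.001, -0.002]]
force: [-0.2, 0.5, 0.2]
opening: 0.0004
```

```bash
python3 -c "
from st import *
X=P2W((-.169,-.139,.1));print(X);to(X,87.7)
snap('top','t7');snap('side','s7')
cv2.imwrite('pics/c8.png',cv2.resize(cv2.imread('pics/s7.png')[150:320,200:380],None,fx=4,fy=3.5,interpolation=cv2.INTER_CUBIC)[:600])"
```

```text
[ 0.4625 -0.1255  0.1   ]
t 15.95 tcp [ 0.458  -0.1082  0.1972] yawY 87.67 F [-0.229   0.4552  0.1979] op 0.0004 
  shift [ 0.648 -0.115  0.036] turnx -0.001
```

View pics/c8.png

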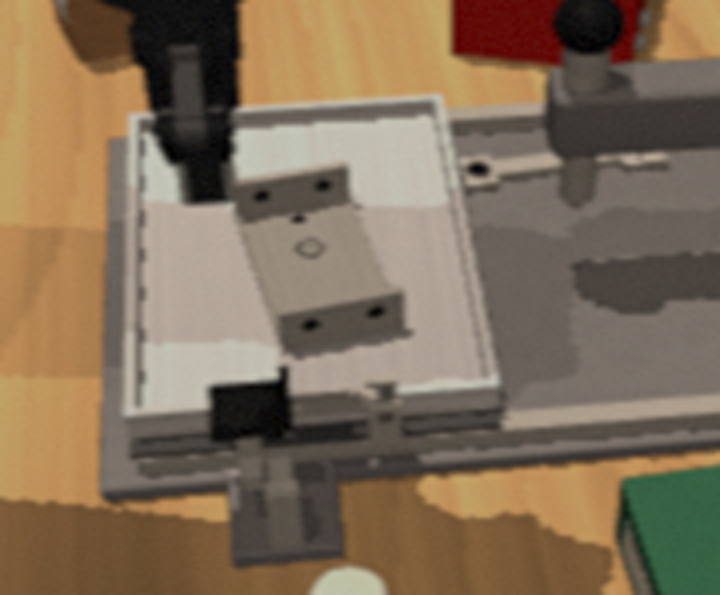

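Call:
play_rows --pt "0.2 -0.115 0.036 0 0 0 1" --pt "0.4 -0.115 0.036 0 0 0 1" --pt "0.6 -0.115 0.036 0 0 0 1" --pt "0.72 -0.115 0.036 0 0 0 1" --pt "0.72 -0.115 0.036 0 0 0 1" --pt "0.72 -0.115 0.036 0 0 0 1" --pt "0.72 -0.115 0.036 0 0 0 1"

```text
time_s: 16.75
tcp_pos: [0.464, -0.1253, 0.0916]
ee_rot: [[0.002, 0.039, 0.999], [-0.0, 0.999, -0.039], [-1.0, -0.0, 0.002]]
force: [0.2, -0.2, 0.0]
opening: -0.0002
```

```bash
python3 -c "
from st import *
X=P2W((-.169,-.139,.075));print(X);to(X,87.7)
snap('side','s8')
cv2.imwrite('pics/c9.png',cv2.resize(cv2.imread('pics/s8.png')[200:310,210:340],None,fx=5,fy=5,interpolation=cv2.INTER_CUBIC)[:600])"
```

```text
[ 0.4625 -0.1255  0.075 ]
t 16.75 tcp [ 0.464  -0.1253  0.0916] yawY 87.78 F [ 0.2372 -0.2175  0.0311] op -0.0002 
  shift [ 0.111 -0.002 -0.01 ] turnx 0.003
```

View pics/c9.png

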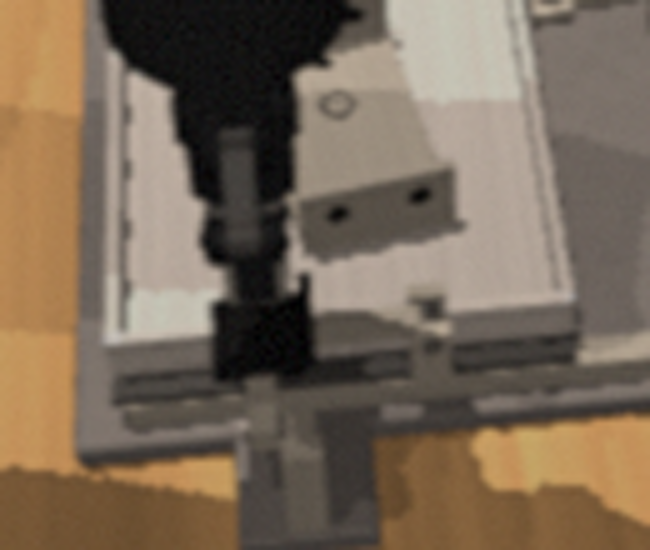

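Call:
play_rows --pt "0.05 0 -0.01 0 0 0 1" --pt "0.1 0 -0.01 0 0 0 1" --pt "0.13 0 -0.01 0 0 0 1" --pt "0.15 0 -0.01 0 0 0 1" --pt "0.15 0 -0.01 0 0 0 1" --pt "0.15 0 -0.01 0 0 0 1"

```text
time_s: 17.4
tcp_pos: [0.4615, -0.1256, 0.068]
ee_rot: [[-0.0, 0.04, 0.999], [0.0, 0.999, -0.04], [-1.0, 0.0, -0.0]]
force: [-2.5, 0.7, 3.2]
opening: -0.0001
```

Call:
play_rows --pt "0.02 0 0 0 0 0 1" --pt "0.04 0 0 0 0 0 1" --pt "0.04 0 0 0 0 0 1" --pt "0.04 0 0 0 0 0 1"

```text
time_s: 17.8
tcp_pos: [0.4619, -0.1257, 0.062]
ee_rot: [[0.001, 0.04, 0.999], [-0.0, 0.999, -0.04], [-1.0, -0.0, 0.001]]
force: [-2.5, 0.4, 6.7]
opening: -0.0002
```

Call:
play_rows --pt "0.015 0 0 0 0 0 1" --pt "0.015 0 0 0 0 0 1" --pt "0.015 0 0 0 0 0 1"

```text
time_s: 18.1
tcp_pos: [0.462, -0.1257, 0.0599]
ee_rot: [[0.001, 0.039, 0.999], [-0.0, 0.999, -0.039], [-1.0, -0.0, 0.001]]
force: [-1.3, -0.5, 5.5]
opening: -0.0006
```

```bash
python3 -c "
from st import *
to((.4625,-.1255,.06),87.7)
snap('side','s9')
cv2.imwrite('pics/c10.png',cv2.resize(cv2.imread('pics/s9.png')[200:310,210:340],None,fx=5,fy=5,interpolation=cv2.INTER_CUBIC)[:600])"
```

```text
t 18.1 tcp [ 0.462  -0.1257  0.0599] yawY 87.74 F [-1.281  -0.4522  5.5106] op -0.0006 
  shift [-0.001  0.001  0.003] turnx 0.001
```

View pics/c10.png

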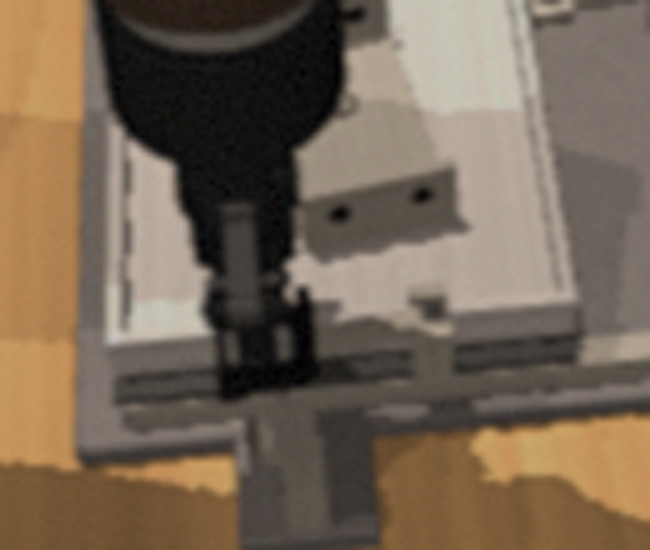

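Call:
play_rows --pt "0 0 0.02 0 0 0 1" --pt "0 0 0.04 0 0 0 1" --pt "0 0 0.07 0 0 0 1" --pt "0 0 0.1 0 0 0 1" --pt "0 0 0.13 0 0 0 1" --pt "0 0 0.16 0 0 0 1" --pt "0 0 0.19 0 0 0 1" --pt "0 0 0.22 0 0 0 1" --pt "0 0 0.24 0 0 0 1" --pt "0 0 0.25 0 0 0 1"

```text
time_s: 19.15
tcp_pos: [0.4996, -0.1271, 0.0598]
ee_rot: [[0.001, 0.039, 0.999], [-0.0, 0.999, -0.039], [-1.0, -0.0, 0.001]]
force: [-2.8, 0.7, 6.1]
opening: 0.0002
```

```bash
python3 -c "
from st import *
to((.4625,-.1255,.06),87.7)
snap('side','s10')
cv2.imwrite('pics/c11.png',cv2.resize(cv2.imread('pics/s10.png')[150:310,210:390],None,fx=3.7,fy=3.7,interpolation=cv2.INTER_CUBIC)[:600])"
```

```text
t 19.15 tcp [ 0.4996 -0.1271  0.0598] yawY 87.74 F [-2.7856  0.7042  6.0581] op 0.0002 
  shift [-0.001  0.001 -0.247] turnx 0.001
```

View pics/c11.png

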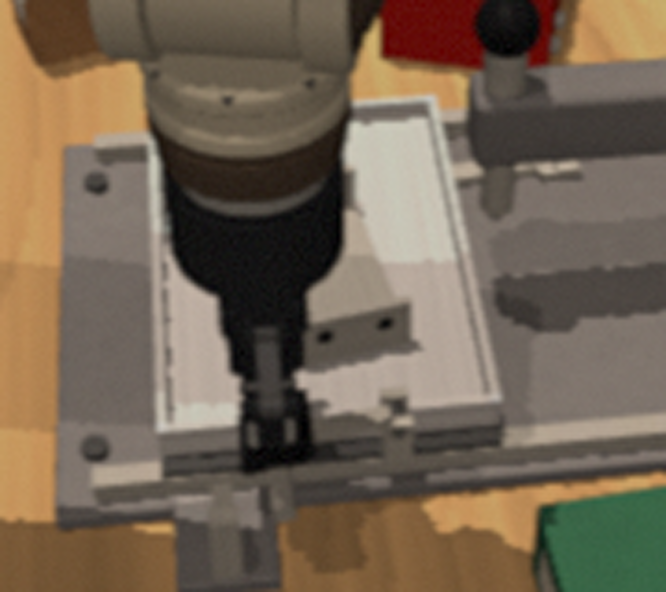

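Call:
play_rows --pt "0 0 0.02 0 0 0 1" --pt "0 0 0.06 0 0 0 1" --pt "0 0 0.1 0 0 0 1" --pt "0 0 0.15 0 0 0 1" --pt "0 0 0.2 0 0 0 1" --pt "0 0 0.25 0 0 0 1" --pt "0 0 0.3 0 0 0 1" --pt "0 0 0.34 0 0 0 1" --pt "0 0 0.38 0 0 0 1" --pt "0 0 0.4 0 0 0 1"

```text
time_s: 20.2
tcp_pos: [0.5597, -0.1295, 0.0598]
ee_rot: [[0.001, 0.039, 0.999], [-0.0, 0.999, -0.039], [-1.0, -0.0, 0.001]]
force: [-1.6, 1.2, 6.4]
opening: 0.0003
```

Call:
play_rows --pt "0 0 0.02 0 0 0 1" --pt "0 0 0.04 0 0 0 1" --pt "0 0 0.07 0 0 0 1" --pt "0 0 0.1 0 0 0 1" --pt "0 0 0.12 0 0 0 1" --pt "0 0 0.13 0 0 0 1" --pt "0 0 0.13 0 0 0 1"

```text
time_s: 20.9
tcp_pos: [0.5791, -0.1302, 0.0599]
ee_rot: [[0.001, 0.039, 0.999], [-0.0, 0.999, -0.039], [-1.0, -0.0, 0.001]]
force: [-1.1, 0.4, 6.0]
opening: -0.0001
```

```bash
python3 -c "
from st import *
to((.462,-.1257,.06),87.7)
snap('side','s11')
cv2.imwrite('pics/c12.png',cv2.resize(cv2.imread('pics/s11.png')[150:310,230:410],None,fx=3.7,fy=3.7,interpolation=cv2.INTER_CUBIC)[:600])"
```

```text
t 20.9 tcp [ 0.5791 -0.1302  0.0599] yawY 87.74 F [-1.1227  0.353   5.9901] op -0.0001 
  shift [-0.001 -0.001 -0.782] turnx 0.001
```

View pics/c12.png

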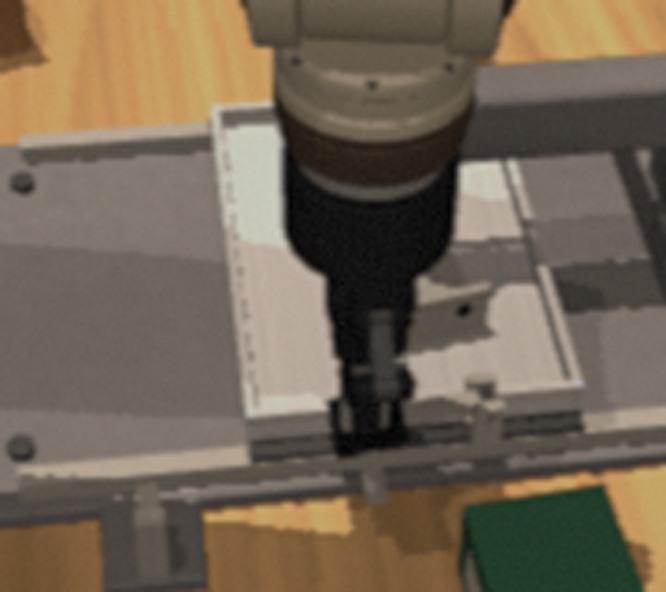

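```bash
python3 -c "
from st import *
for n,u,v in(('FL0',231.75,182.25),('FL1',287.3,178.9),('BR1',230+580/3.7,150+380/3.7),('FR1',230+250/3.7,150+415/3.7)):
  X=atz('side',u,v,.046);print(n,X,W2P(X)*1000)
cv2.imwrite('pics/c13.png',cv2.resize(cv2.imread('pics/s11.png')[165:275,270:400],None,fx=6,fy=5.4,interpolation=cv2.INTER_CUBIC)[:600])"
```

```text
FL0 [0.418  0.1352 0.046 ] [-224.0685  119.7497   46.    ]
FL1 [0.5376 0.1283 0.046 ] [-104.2288  117.7082   46.    ]
BR1 [ 0.696  -0.1124  0.046 ] [  63.7446 -116.4265   46.    ]
FR1 [ 0.5288 -0.1087  0.046 ] [-103.4744 -119.4763   46.    ]
```

View pics/c13.png

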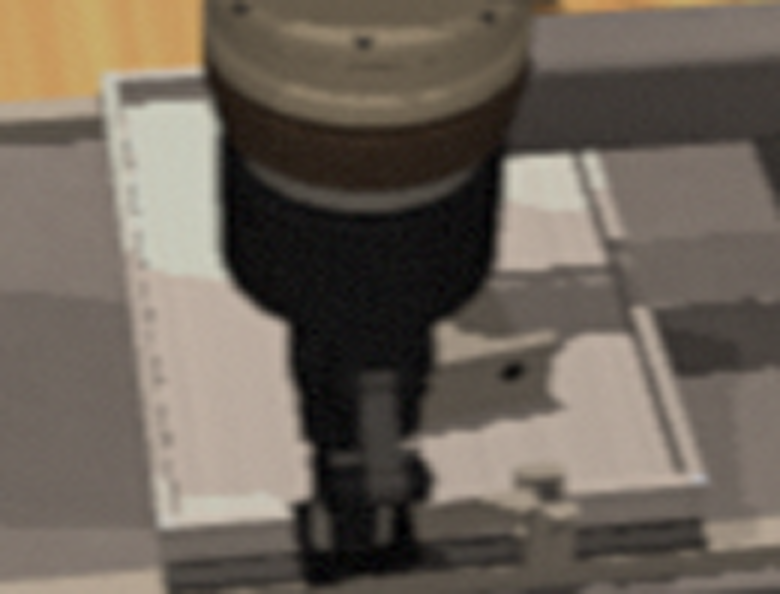

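Call:
play_rows --pt "0 0 0.02 0 0 0 1" --pt "0 0 0.04 0 0 0 1" --pt "0 0 0.06 0 0 0 1" --pt "0 0 0.075 0 0 0 1" --pt "0 0 0.085 0 0 0 1" --pt "0 0 0.09 0 0 0 1" --pt "0 0 0.09 0 0 0 1" --pt "0 0 0.09 0 0 0 1"

```text
time_s: 21.75
tcp_pos: [0.5925, -0.1307, 0.06]
ee_rot: [[0.001, 0.039, 0.999], [-0.0, 0.999, -0.039], [-1.0, -0.0, 0.001]]
force: [-1.7, 1.0, 5.0]
opening: 0.0001
```

Call:
play_rows --pt "0 0 -0.02 0 0 0 1" --pt "-0.03 0 -0.02 0 0 0 1" --pt "-0.08 0 -0.02 0 0 0 1" --pt "-0.15 0 -0.02 0 0 0 1" --pt "-0.35 0 -0.1 0 0 0 1" --pt "-0.6 0 -0.4 0 0 0 1" --pt "-0.8 0 -0.7 0 0 0 1" --pt "-0.8 0 -1 0 0 0 1" --pt "-0.8 0 -1 0 0 0 1" --pt "-0.8 0 -1 0 0 0 1"

```text
time_s: 22.75
tcp_pos: [0.4416, -0.1249, 0.1808]
ee_rot: [[0.002, 0.04, 0.999], [-0.001, 0.999, -0.04], [-1.0, -0.001, 0.002]]
force: [0.6, 0.3, -0.4]
opening: 0.0003
```

```bash
python3 -c "
from st import *
to((.462,-.1257,.06),87.7)
snap('side','s12');snap('top','t12')
cv2.imwrite('pics/c14.png',cv2.resize(cv2.imread('pics/s12.png')[150:310,230:410],None,fx=4.4,fy=3.7,interpolation=cv2.INTER_CUBIC)[:600])"
```

```text
t 22.75 tcp [ 0.4416 -0.1249  0.1808] yawY 87.7 F [ 0.6421  0.3417 -0.3662] op 0.0003 
  shift [0.805 0.001 0.134] turnx 0.0
```

View pics/c14.png

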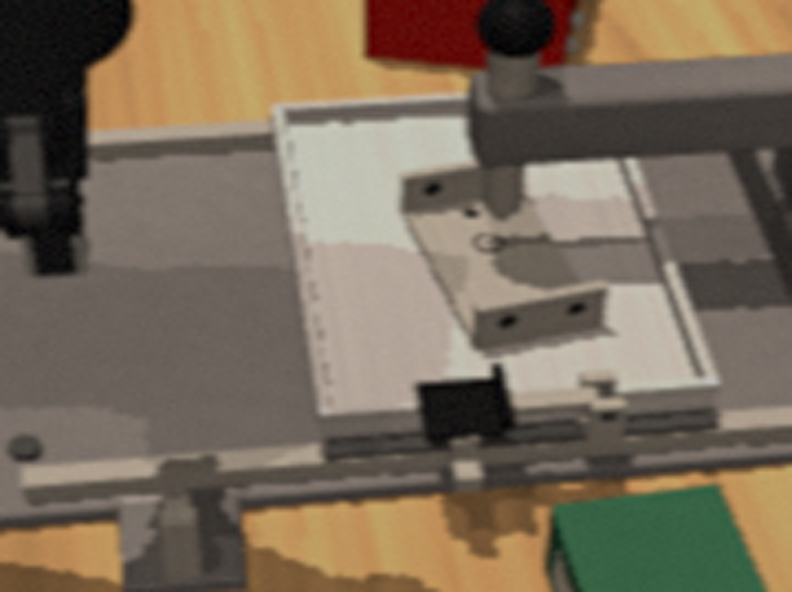

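```bash
python3 -c "
from st import *
print(proj('side',P2W((0,0,.039))),proj('side',P2W((0,0,.056))))
X=atz('side',340.5,215.0,.039);print(X,W2P(X)*1000)
cv2.imwrite('pics/c15.png',cv2.resize(cv2.imread('pics/s12.png')[185:235,310:375],None,fx=12,fy=12,interpolation=cv2.INTER_CUBIC)[:600])
r=arm.look_for('side','bracket_mark'),arm.look_for('side','punch_tip');print(r)"
```

```text
[342.8612 214.7861] [343.2384 208.7557]
[0.6321 0.0066 0.039 ] [-4.892  -0.0643 39.    ]
([{'centre': [340.2, 221.9], 'confidence': 0.87}], [{'centre': [333.0, 234.5], 'confidence': 0.97}])
```

View pics/c15.png

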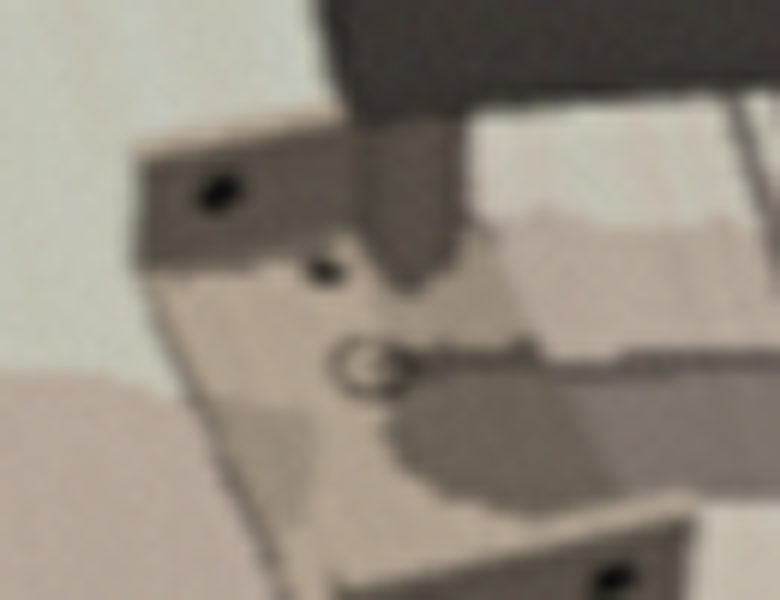

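```bash
python3 -c "
from st import *
to((.5895,-.1306,.1808),87.7);to((.5895,-.1306,.085),87.7)"
```

```text
t 22.95 tcp [ 0.4429 -0.1248  0.1789] yawY 87.75 F [ 0.2724 -0.4474  0.1434] op 0.0001 
  shift [-0.014 -0.     0.978] turnx 0.002
t 22.95 tcp [ 0.4429 -0.1248  0.1789] yawY 87.75 F [ 0.2724 -0.4474  0.1434] op 0.0001 
  shift [ 0.625 -0.     0.979] turnx 0.002
```

Call:
play_rows --pt "0 0 0.3 0 0 0 1" --pt "0 0 0.6 0 0 0 1" --pt "0.1 0 0.9 0 0 0 1" --pt "0.3 0 0.975 0 0 0 1" --pt "0.5 0 0.975 0 0 0 1" --pt "0.6 0 0.975 0 0 0 1" --pt "0.6 0 0.975 0 0 0 1" --pt "0.6 0 0.975 0 0 0 1" --pt "0.6 0 0.975 0 0 0 1"

```text
time_s: 23.85
tcp_pos: [0.5891, -0.1308, 0.0916]
ee_rot: [[0.003, 0.04, 0.999], [-0.001, 0.999, -0.04], [-1.0, -0.001, 0.003]]
force: [0.4, -0.4, 0.6]
opening: -0.0003
```

```bash
python3 -c "
from st import *
to((.5895,-.1306,.06),87.7)"
```

```text
t 23.85 tcp [ 0.5891 -0.1308  0.0916] yawY 87.73 F [ 0.4228 -0.3634  0.5568] op -0.0003 
  shift [0.21  0.002 0.002] turnx 0.001
```

Call:
play_rows --pt "0.05 0 0 0 0 0 1" --pt "0.1 0 0 0 0 0 1" --pt "0.13 0 0 0 0 0 1" --pt "0.16 0 0 0 0 0 1" --pt "0.19 0 0 0 0 0 1" --pt "0.19 0 0 0 0 0 1" --pt "0.19 0 0 0 0 0 1" --pt "0.19 0 0 0 0 0 1"

```text
time_s: 24.65
tcp_pos: [0.5884, -0.1306, 0.0615]
ee_rot: [[0.0, 0.04, 0.999], [-0.0, 0.999, -0.04], [-1.0, -0.0, 0.0]]
force: [-1.9, 0.7, 5.0]
opening: -0.0004
```

```bash
python3 -c "
from st import *
X=np.r_[np.array([.5925,-.1307])+R@[.005,0],.06];print(X);to(X,87.7)"
```

```text
[ 0.5975 -0.1309  0.06  ]
t 24.65 tcp [ 0.5884 -0.1306  0.0615] yawY 87.73 F [-1.8637  0.6672  5.0097] op -0.0004 
  shift [0.01 0.   0.06] turnx 0.001
```

Call:
play_rows --pt "0.01 0 0.01 0 0 0 1" --pt "0.01 0 0.02 0 0 0 1" --pt "0.01 0 0.03 0 0 0 1" --pt "0.01 0 0.04 0 0 0 1" --pt "0.01 0 0.05 0 0 0 1" --pt "0.01 0 0.06 0 0 0 1" --pt "0.01 0 0.06 0 0 0 1" --pt "0.01 0 0.06 0 0 0 1"

```text
time_s: 25.45
tcp_pos: [0.5978, -0.131, 0.0603]
ee_rot: [[0.001, 0.039, 0.999], [-0.0, 0.999, -0.039], [-1.0, -0.0, 0.001]]
force: [-0.9, 0.1, 5.0]
opening: -0.0001
```

Call:
play_rows --pt "0 0 -0.02 0 0 0 1" --pt "-0.03 0 -0.02 0 0 0 1" --pt "-0.08 0 -0.02 0 0 0 1" --pt "-0.15 0 -0.02 0 0 0 1" --pt "-0.35 0 -0.1 0 0 0 1" --pt "-0.6 0 -0.4 0 0 0 1" --pt "-0.8 0 -0.7 0 0 0 1" --pt "-0.8 0 -1 0 0 0 1" --pt "-0.8 0 -1 0 0 0 1" --pt "-0.8 0 -1 0 0 0 1"

```text
time_s: 26.45
tcp_pos: [0.4469, -0.1251, 0.1809]
ee_rot: [[0.002, 0.04, 0.999], [-0.001, 0.999, -0.04], [-1.0, -0.001, 0.002]]
force: [1.1, -0.4, 0.7]
opening: 0.0001
```

```bash
python3 -c "
from st import *
to((.462,-.1257,.06),87.7)
snap('side','s13')
cv2.imwrite('pics/c16.png',cv2.resize(cv2.imread('pics/s13.png')[185:235,310:375],None,fx=12,fy=12,interpolation=cv2.INTER_CUBIC)[:600])
cv2.imwrite('pics/c17.png',cv2.resize(cv2.imread('pics/s13.png')[80:360,130:490],None,fx=2,fy=2))"
```

```text
t 26.45 tcp [ 0.4469 -0.1251  0.1809] yawY 87.7 F [ 1.1139 -0.4336  0.6611] op 0.0001 
  shift [0.806 0.001 0.099] turnx -0.0
```

View pics/c16.png

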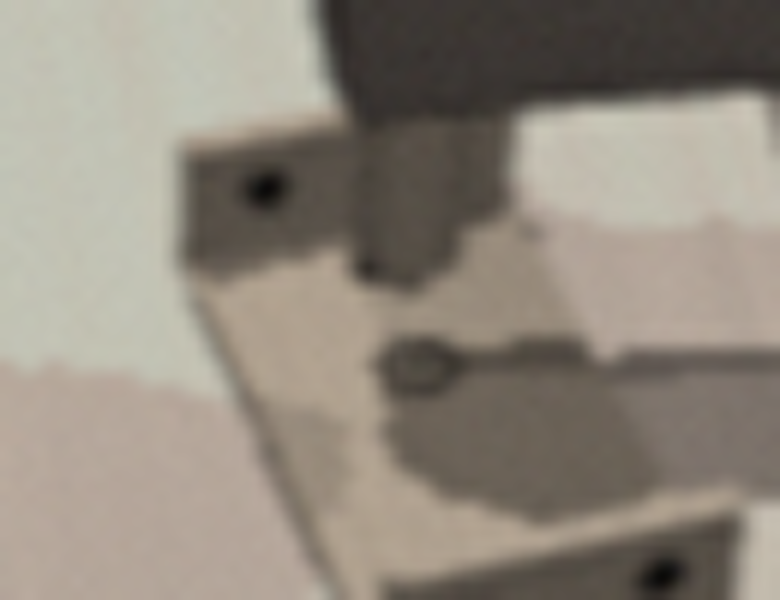

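View pics/c17.png

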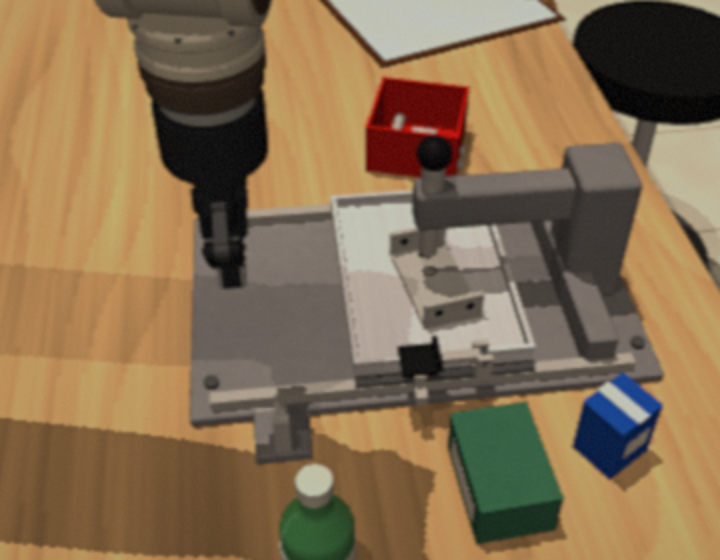

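```bash
python3 -c "
from st import *
X=atz('side',344.4,215.1,.039);print(W2P(X)*1000)
to((.5945,-.1308,.0889),87.7)"
```

```text
[ 2.9749 -1.264  39.    ]
t 26.5 tcp [ 0.4477 -0.1251  0.1801] yawY 87.72 F [ 1.143   0.1338 -0.3378] op -0.0002 
  shift [0.609 0.001 0.979] turnx 0.001
```

Call:
play_rows --pt "0 0 0.3 0 0 0 1" --pt "0 0 0.6 0 0 0 1" --pt "0.1 0 0.9 0 0 0 1" --pt "0.3 0 0.975 0 0 0 1" --pt "0.5 0 0.975 0 0 0 1" --pt "0.6 0 0.975 0 0 0 1" --pt "0.6 0 0.975 0 0 0 1" --pt "0.6 0 0.975 0 0 0 1" --pt "0.6 0 0.975 0 0 0 1"

```text
time_s: 27.4
tcp_pos: [0.5944, -0.131, 0.0915]
ee_rot: [[0.003, 0.04, 0.999], [-0.001, 0.999, -0.04], [-1.0, -0.0, 0.003]]
force: [-0.2, 0.5, -0.2]
opening: 0.0002
```

Call:
play_rows --pt "0.05 0 0 0 0 0 1" --pt "0.1 0 0 0 0 0 1" --pt "0.13 0 0 0 0 0 1" --pt "0.13 0 0 0 0 0 1" --pt "0.13 0 0 0 0 0 1" --pt "0.16 0 0 0 0 0 1" --pt "0.19 0 0 0 0 0 1" --pt "0.2 0 0 0 0 0 1" --pt "0.2 0 0 0 0 0 1" --pt "0.2 0 0 0 0 0 1"

```text
time_s: 28.4
tcp_pos: [0.5938, -0.1309, 0.0599]
ee_rot: [[0.001, 0.04, 0.999], [-0.0, 0.999, -0.04], [-1.0, -0.0, 0.001]]
force: [-2.1, 0.3, 5.5]
opening: 0.0
```

```bash
python3 -c "
from st import *
to((.5945,-.1308,.06),87.7)
snap('side','s14')
cv2.imwrite('pics/c18.png',cv2.resize(cv2.imread('pics/s14.png')[150:310,230:410],None,fx=4.4,fy=3.7,interpolation=cv2.INTER_CUBIC)[:600])"
```

```text
t 28.4 tcp [ 0.5938 -0.1309  0.0599] yawY 87.73 F [-2.0825  0.2582  5.5207] op 0.0 
  shift [-0.     0.001  0.005] turnx 0.001
```

View pics/c18.png

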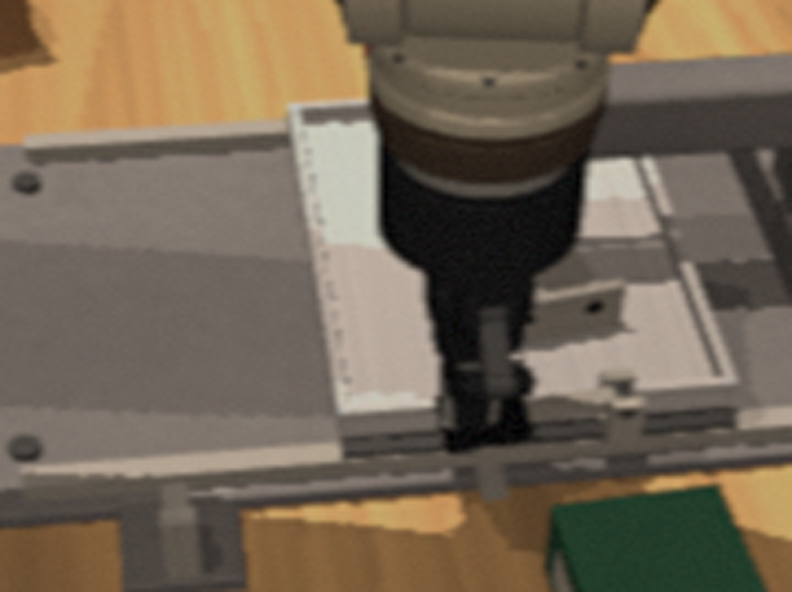

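Call:
play_rows --pt "0.005 0 -0.005 0 0 0 1" --pt "0.005 0 -0.01 0 0 0 1" --pt "0.005 0 -0.015 0 0 0 1" --pt "0.005 0 -0.018 0 0 0 1" --pt "0.005 0 -0.018 0 0 0 1" --pt "0.005 0 -0.018 0 0 0 1"

```text
time_s: 29.05
tcp_pos: [0.592, -0.1308, 0.0598]
ee_rot: [[0.003, 0.039, 0.999], [-0.0, 0.999, -0.039], [-1.0, -0.0, 0.003]]
force: [1.3, 0.4, 5.5]
opening: 0.0003
```

```bash
python3 -c "
from st import *
to((.5945,-.1308,.06),87.7)
snap('side','s15')
f=lambda n:cv2.imread(f'pics/{n}.png',0).astype(np.float32)
def shift(a,b,box):
    x0,y0,x1,y1=box; return cv2.phaseCorrelate(f(a)[y0:y1,x0:x1],f(b)[y0:y1,x0:x1],cv2.createHanningWindow((x1-x0,y1-y0),cv2.CV_32F))
for bx in((352,218,376,248),(366,218,402,262),(290,170,318,262)):
    print(shift('s13','s14',bx),shift('s14','s15',bx))"
```

```text
t 29.05 tcp [ 0.592  -0.1308  0.0598] yawY 87.74 F [1.3223 0.3639 5.5287] op 0.0003 
  shift [-0.002  0.001  0.016] turnx 0.001
((0.06799745237814392, 0.056940154670257925), 0.9657645642757415) ((-0.603100396467001, 0.041769565224001326), 0.8661426070663664)
((-0.060667803621250016, 0.5378625637652483), 0.9348451266318192) ((-0.6748656876393433, 0.6153248266857112), 0.9570496494387403)
((-0.06445988049823193, -0.01813752022323456), 0.9215639531612396) ((-1.0561180418980918, 0.15200112427975654), 0.8082042180829578)
```

Call:
play_rows --pt "0 0 -0.004 0 0 0 1" --pt "0 0 -0.008 0 0 0 1" --pt "0 0 -0.008 0 0 0 1" --pt "0 0 -0.008 0 0 0 1"

```text
time_s: 29.5
tcp_pos: [0.5908, -0.1308, 0.0597]
ee_rot: [[0.003, 0.039, 0.999], [-0.0, 0.999, -0.039], [-1.0, -0.0, 0.003]]
force: [3.0, -0.4, 5.2]
opening: 0.0002
```

Call:
play_rows --pt "-0.03 0 0 0 0 0 1" --pt "-0.08 0 0 0 0 0 1" --pt "-0.15 0 0 0 0 0 1" --pt "-0.25 0 0 0 0 0 1" --pt "-0.5 0 -0.2 0 0 0 1" --pt "-0.7 0 -0.5 0 0 0 1" --pt "-0.8 0 -0.8 0 0 0 1" --pt "-0.8 0 -1 0 0 0 1" --pt "-0.8 0 -1 0 0 0 1" --pt "-0.8 0 -1 0 0 0 1"

```text
time_s: 30.5
tcp_pos: [0.4398, -0.1249, 0.1801]
ee_rot: [[0.002, 0.04, 0.999], [-0.001, 0.999, -0.04], [-1.0, -0.0, 0.002]]
force: [0.5, 0.5, -0.2]
opening: -0.0
```

```bash
python3 -c "
from st import *
to((.5945,-.1308,.06),87.7)
snap('side','s16');snap('top','t16')
f=lambda n:cv2.imread(f'pics/{n}.png',0).astype(np.float32)
def shift(a,b,box):
    x0,y0,x1,y1=box; return cv2.phaseCorrelate(f(a)[y0:y1,x0:x1],f(b)[y0:y1,x0:x1],cv2.createHanningWindow((x1-x0,y1-y0),cv2.CV_32F))
for bx in((352,218,376,248),(290,170,318,262),(335,205,355,222),(320,198,334,210)):
    print(shift('s13','s16',bx),shift('s12','s16',bx))
cv2.imwrite('pics/c19.png',cv2.resize(cv2.imread('pics/s16.png')[185:235,310:375],None,fx=12,fy=12,interpolation=cv2.INTER_CUBIC)[:600])
cv2.imwrite('pics/c20.png',cv2.resize(cv2.imread('pics/s16.png')[80:360,130:490],None,fx=2,fy=2))"
```

```text
t 30.5 tcp [ 0.4398 -0.1249  0.1801] yawY 87.71 F [ 0.5464  0.5309 -0.2244] op -0.0 
  shift [0.803 0.002 1.031] turnx 0.0
((-0.9205156788814666, 0.0023228035211566578), 0.9158773014942805) ((1.387743544127245, -0.1773894678572514), 0.9409063908788893)
((-1.1901862922039825, -0.06735367348545651), 0.7627259062396156) ((1.3199677322648462, 0.12645884290424902), 0.8224946945905686)
((-0.35254593479633023, 0.2350968158179434), 1.0798468106322818) ((0.6408352062801104, -0.2584566620162576), 0.7584787531031503)
((-0.2833022418650737, 0.2053603723029136), 0.9573949105209775) ((0.4019636766394781, 0.002809921974205487), 0.7289435658189986)
```

View pics/c19.png

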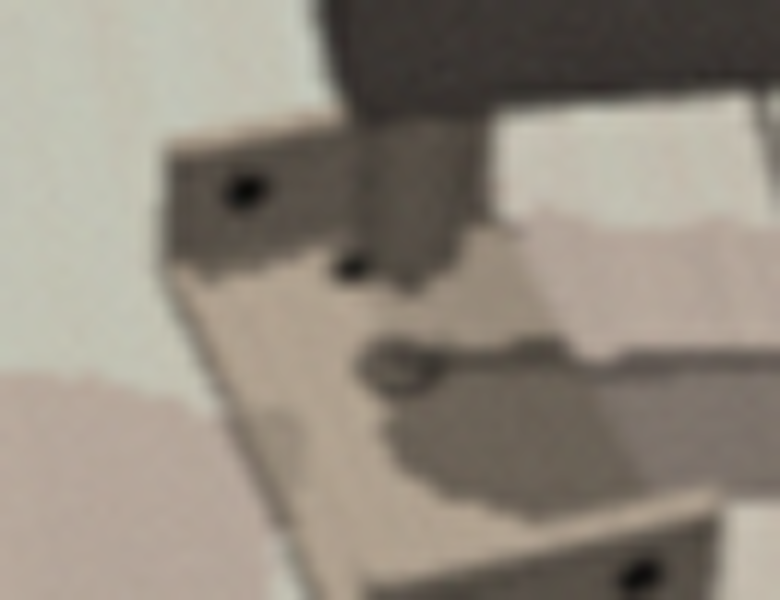

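View pics/c20.png

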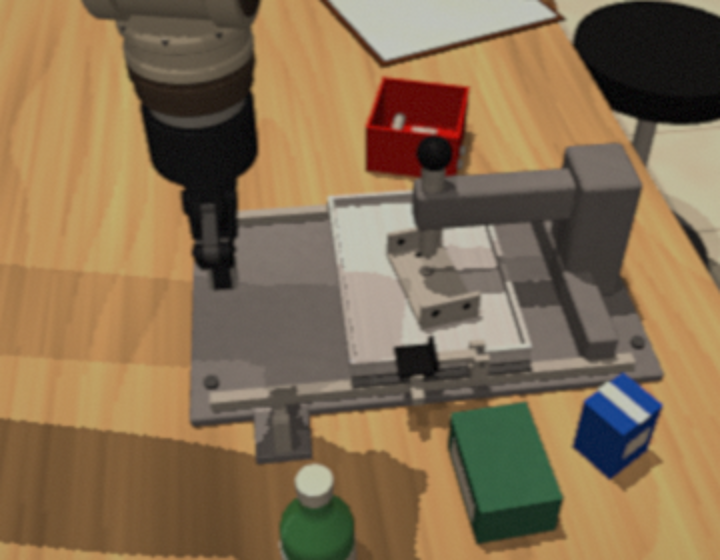

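```bash
python3 -c "
from st import *
a=cv2.imread('pics/t16.png');b=cv2.imread('pics/top0.png')
cv2.imwrite('pics/c21.png',np.hstack([a[120:320,180:460],b[120:320,180:460]]).repeat(1,0))
snap('side','s17')
cv2.imwrite('pics/c22.png',cv2.resize(cv2.imread('pics/s17.png')[60:220,150:360],None,fx=3.5,fy=3.5))"
```

```text
(no output)
```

View pics/c21.png

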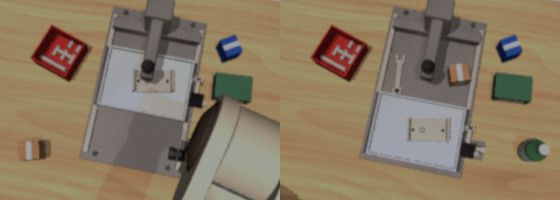

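View pics/c22.png

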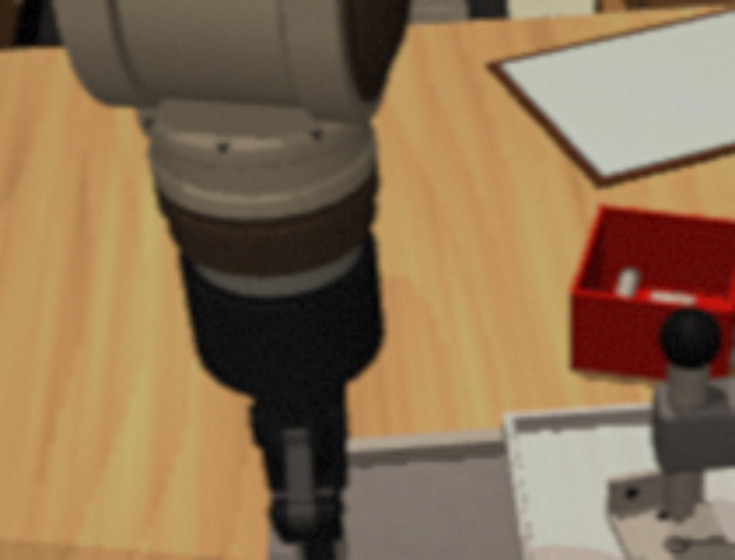

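The top view shows the carton upright on the bench at crop (32,150), and the bin, stock box and blue box where they were. In the side view the bottle has not moved, the lever is up, and the ring lies under the tip at about (343,215). The arm is clear, so I hand in.

```bash
python3 -c "
from rig import arm
print(arm.hand_in())"
```

```text
the job is handed in; nothing more can be done
None
```

The job is handed in after about 30.5 s of the 72 s; no verdict was reported.

**What I did**
- **Carton:** I lifted the brown carton off the bed and stood it upright on the bench at about (0.40, 0.28).
- **Bracket:** I gripped its left flange and slid it about 13 mm to the left in the tray.
- **Tray:** I pressed the lever tab about 8 mm and ran the tray back with the fingers on the tab. It first stopped about 5 mm short, then went about 3 mm too far. I pressed the tab again and drew it back about 2 mm.

**Last checks, before handing in**
- **Ring and punch tip:** in the side camera the ring centre is about 0.4 mm (x) and 0.9 mm (y) from below the punch tip. The ring's radius is 7 mm. The top camera cannot see this spot because the head hides it, so it rests on one camera.
- **Detectors that disagreed:** on an earlier side picture, before the last two tray moves, the trained detectors put the ring 7 px and the punch tip 26 px away from where the enlarged picture shows them. I went by the picture.
- **Bracket and lever:** the bracket lies flat and the lever is back up.
- **Carton:** it shows upright on the bench in the top view; in the last side view the arm hid it.
- **Bystanders:** the bin, stock box and bottle look unmoved. The spanner is now hidden under the tray, so I could not recheck it.
- **Forces:** force readings at the end of each move were about 7 N or less.

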